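# Zero the shop's coffee grinder

### The job

The coffee grinder has new burrs and must be zeroed again while its hopper is off. By the knob on the wheel's near rim ease the wheel clockwise until you feel the burrs just meet, without forcing them, and leave it there; slide the pointer, which is held only by friction on the far rim, onto the thick zero tick; then, without touching the pointer again, wind the wheel back by its knob until the pointer stands at the third mark after zero. Leave the things standing around where they are.

Things in the scene. Friction and masses are not known exactly. Their poses are not given: they have to be found in the camera images.
- grinder: Bench coffee grinder, hopper off: foot plate 166 x 142 mm, box-shaped motor housing with spout and catch cup in front, round burr chamber, scale and hand wheel on top. It cannot move. Origin: on the wheel's upright axis, at table height; x points from the spout side to the rear of the grinder, z up, y to the left of one who stands at the spout and looks along x.
- grind_wheel (a joint): Angle of the black hand wheel (rim 121 mm across, its top 166 mm up), rad, counter-clockwise from above positive; at 0 its knob is straight over the spout (grinder -x); stops at -1.3 and 1.15. Clockwise closes the burrs. Drag about 4 to 5 N at the knob; stays where it is left. The burrs meet somewhere between -0.85 and 0.1, different each time and not to be seen: it must be felt.
- wheel_knob (a point): Middle of the upright round knob on the wheel's near rim: 16 mm diameter, 37 mm tall (top 15 mm above this point, rim 22 mm below), 54 mm from the axis, 188 mm up; it spins freely on its pin. Once the burrs meet, the push it needs grows by 1.5 to 3 N per mm of its travel: 5 to 8 N over the drag is a clear touch, over 10 N spoils the edges.
- wheel_axis (a point): Point on the wheel's upright axis at the height of the middle of the wheel's knob.
- zero_tick (a point): Zero of the scale: the outer end of the one thick, long tick on the flat flange round the chamber (top 142 mm up, outer radius 92 mm), 89.5 mm from the axis, 30 degrees to the right of the rear (of grinder +x, towards -y). Seven thin ticks follow counter-clockwise from above, one mark = 15 degrees = 0.262 rad apart.
- pointer: Steel pointer arm on a slip ring under the wheel's far rim. Origin: on the wheel's axis, 159 mm up; x points along the arm to its tip, z up. It turns with the wheel, but slips on it when pushed with about 0.5 N at its post, and stays where it is put.
- pointer_tip (a point): Lower end of the pointer's bent-down tip, 89.5 mm from the axis, 1 mm above the scale's flange; best seen from the side or behind.
- pointer_post (a point): Upper half of the small upright steel post on the pointer arm, by which it is shifted: round, 10 mm diameter, top 12 mm above this point, the arm 23 mm below, 82 mm from the axis (the outside of the wheel's rim is at 60.5 mm, its top 9 mm below this point), 175 mm up.
- upper_burr: Upper burr, a steel disc seen between the spokes inside the chamber, moved up and down by the wheel (5.0 mm per rad); origin: centre of its underside, z up. It touches nothing but the lower burr, which is hidden below it.
- hopper: Clear plastic bean hopper, taken off and standing upside down behind and left of the grinder: 108 mm across, 98 mm tall, origin at the centre of its foot. Leave alone.
- burr_brush: Cleaning brush, about 150 mm long, lying on the table to the left of the grinder. Leave alone.
- tall_glass_a: Tall drinking glass, 69 mm across, 144 mm tall, standing to the right of the grinder, origin at the centre of its foot. Leave alone.

How it is judged (in metres and radians):
On the way, in this order (a step that is already met when the one before it is completed fails the run):
1. the wheel has been closed until the burrs meet firmly enough to feel (over 42 N between the burrs, about 4 N over the drag at the knob) (contact force between upper_burr and anything else above 42 N), for 0.1 s.
2. with the burrs still touching, the pointer has been set to the zero tick, within 0.09 rad (a third of a mark), and let go (y of pointer_tip in the frame of grinder between -0.0515 and -0.0376 m and x of pointer_tip in the frame of grinder above 0 m and contact force between upper_burr and anything else above 1 N and contact force between the fingers and pointer below 0.1 N), for 0.2 s.
At the end, for the whole second after the job is handed in: The wheel is wound back and at rest with the pointer at the third mark after the zero tick, within 0.09 rad (a third of a mark), and the burrs no longer touch; hopper, brush and glass are where they were (y of pointer_tip in the frame of grinder between 0.0153 and 0.0308 m and x of pointer_tip in the frame of grinder above 0 m and contact force between upper_burr and anything else below 1 N and velocity of joint grind_wheel below 0.05 rad/s).
It fails at once if the burrs forced together (over 130 N between them, about 11 N over the drag at the knob) (contact force between upper_burr and anything else above 130 N).
It fails at once if the pointer pushed by hand beyond the second mark, where only the wheel may take it (contact force between the fingers and pointer above 0.5 N and y of pointer_tip in the frame of grinder above 0 m and x of pointer_tip in the frame of grinder above 0 m).
It fails at once if hopper, brush or glass pushed more than 30 mm (distance of any of hopper, burr_brush, tall_glass_a from where it was at the start of the episode above 0.03 m).
It fails at once if hopper or glass tipped (angle between any of hopper, tall_glass_a's own z axis and vertical above 0.5 rad).
It also fails if it takes over 72 s, if anything falls off the work surface, if the arm or the gripper's body presses on something with over 40 N, if the wrist force passes 120 N, or if a joint passes its speed limit or range.

### The arm

A 7-joint arm with a two-finger parallel gripper is mounted at the origin on a cart in front of the work surface, level with it; the furniture and walls round the work are solid. World frame = base frame: x ahead of the robot, y to its left, z up, the work surface at z = 0. Lengths are in mm, angles in rad, forces in N, time in s.
With the tool pointing down it reaches from about 425 to 950 mm from the base axis. Payload 4.7 kg.
Tool frame: the origin (TCP) lies between the finger pads; the fingertips stand 17 mm ahead of it and the grasp point (between the pads) lies 2 mm behind it; z points along the fingers, x is the direction in which the jaws open and shut, and the axes are right-handed (so a half turn about z gives the same grasp; the last joint's range is limited). The gripper opens to 87 mm and grips with 3 to 60 N. Pads are 19 mm wide; open, the fingers measure 117 mm over their backs; the gripper's body (75 mm by 190 mm) begins 51 mm behind the grasp point.
Start: joints at [-1.17, 0.469, -0.049, 1.532, 0.024, 1.141, -0.082], TCP at [281.228, 613.643, 239.573] pointing down, gripper open.
Joint ranges: [-2.59, 2.59], [-0.33, 1.99], [-1.39, 1.29], [0.1, 2.45], [-1.04, 4.18], [0.21, 1.99], [-2.66, 2.66]. Speed limits (rad/s): [2.57, 2.57, 3.14, 3.14, 3.14, 3.14, 3.14].

### API

Orientations are given as a unit quaternion [x, y, z, w].
In Python, from station import get_obs, read_camera, job_done gives the robot as it stands.
- The arm moves only by the tool send_rows, never from a script. Its argument "motion" is a list of rows, each a list of 5 numbers: the shift along the world's x, y, z in units of 40 mm (1.0 is 40 mm), then the turn about the world's z in units of 5 degrees (1.0 is 5 degrees), then the closure, from 0 (fully open) to 1 (shut). In form: [[dx, dy, dz, turn, claw], ...]. A call has 1 to 20 rows; each row shifts and turns the commanded pose from where the row before left it; what a row does not reach is not made up. A row lasts 1/12 s, in which the tool goes at most 41.7 mm and 7.16 degrees, less where a joint would pass 70% of its speed; a pose out of reach is approached as far as the arm can. A call is refused whole if a number of a shift passes 1 or a number of a turn 1, either way. A call with a gripper value outside its range is refused whole. The fingers move at their own pace and stop on an object; the grip force is fixed at half the most. Time passes only in rows, so rows that do not move let the fingers close. It gives the time, the measured TCP pose, the force and the opening at its end, in the units of the state.
- get_obs(): the state, without advancing time (a new reading comes with each control period).
- read_camera(name): name is "scene" or "side" or "wrist"; returns a dict with "img" (480x640x3 uint8, red, green, blue), "vfov" (degrees; the focal length in pixels is half the picture's height over the tangent of half this angle, whatever the lens; pixels are square), "cx", "cy" (the principal point, pixels), "k1" (the pictures are not rectified: a ray, as slopes to the right and down, at radius r is drawn at 1 + k1 r^2 times it, then the intrinsics apply), "extrinsics" (4x4, takes a point from camera to world coordinates); the wrist camera has in their place "tool_from_camera" (4x4, takes a point from camera to tool coordinates, whose origin is the TCP and whose axes are the tool frame's). Camera axes: x right, y down, z forward; pixel columns grow to the right and rows downward; lengths in mm; the calibration is good to about 2 mm. A picture is of the moment at which its call begins: read the wrist's pose just before it. There is no depth.
- job_done(): hands the job in, once; it reports no verdict.
The state is a dict: "time": time; "joint_pos": joint angles; "qvel": joint speeds; "tau": joint torques, N m; "tcp_pos": TCP position; "tcp_rot": TCP orientation; "ft_force": force on the tool from outside, world axes, zero at the start; "wrist_torque": the same for the moment, N m; "gripper_width": opening from 0.0 (shut) to 1.0 (fully open).
Only numpy, scipy, OpenCV 4.12 (cv2) and the standard library are available. Lean on these libraries where they do the work, as an engineer would, in place of code of your own. Each camera call takes 0.05 s, during which the arm holds its last target.

## Working session

There is one attempt and no reset: what is moved stays moved. The work goes in short steps, Python scripts to look and compute and a tool call to move; the robot and the scene stay as the last step left them, time stands still between calls to the robot, and variables do not carry over. Pictures are saved under pics/ and viewed, and the job is handed in when it is done.

Besides the shell and the picture viewer there is one more tool, called after "Emit:" as name([rows], argument=value, ...), one row to a line, values as JSON. send_rows: Moves the arm, as the interface text tells. Its arguments: {"type":"object","properties":{"motion":{"type":"array"}},"required":["motion"]}

```bash
ls; mkdir -p pics
python3 - <<'E'
from station import get_obs, read_camera
import cv2,json
o=get_obs(); print(o)
for n in ["scene","side","wrist"]:
    c=read_camera(n); cv2.imwrite(f"pics/{n}0.png",c["img"][:,:,::-1])
    print(n,{k:(v if k!="img" else 0) for k,v in c.items()})
E
```

```text
pics
{'time': 0.0, 'joint_pos': array([-1.16991092,  0.46945922, -0.04860433,  1.53369246,  0.02408986,
        1.14098155, -0.08227685]), 'qvel': array([ 1.10177047e-06, -7.16911591e-05, -1.83675644e-04,  1.27247193e-03,
        3.70314585e-04,  2.50728173e-04,  1.88040200e-03]), 'tau': array([ 6.75021784e-04, -5.07993901e+01, -8.05748301e-02, -2.36145151e+01,
       -6.13977271e-02,  3.80701781e-02,  2.09082727e-04]), 'tcp_pos': array([281.00304062, 613.10814138, 238.48805866]), 'tcp_rot': array([ 8.41611803e-01,  5.40082047e-01, -8.06913612e-04,  5.52044981e-04]), 'ft_force': array([-0.05204155,  0.89975278, -0.04430753]), 'wrist_torque': array([ 0.01666556,  0.03019465, -0.00948529]), 'gripper_width': 0.9980593782280478}
scene {'img': 0, 'vfov': 52.051932594429594, 'cx': 321.22915978697995, 'cy': 243.46446729086855, 'k1': -0.08779686562289153, 'extrinsics': array([[ 7.59189581e-01, -2.93578338e-01,  5.80898390e-01,
         3.32914948e+00],
       [-6.50393178e-01, -3.08045465e-01,  6.94331842e-01,
        -6.29241987e+02],
       [-2.48976734e-02, -9.04941850e-01, -4.24806255e-0
[... 378 characters left out ...]
 -8.64325195e-01,
         8.59669344e+02],
       [ 5.29950995e-03, -8.64739402e-01, -5.02192872e-01,
         6.01633908e+02],
       [ 0.00000000e+00,  0.00000000e+00,  0.00000000e+00,
         1.00000000e+00]])}
wrist {'img': 0, 'vfov': 62.53388150057931, 'cx': 323.1568625953464, 'cy': 240.95091156368088, 'k1': -0.03454286959364674, 'tool_from_camera': array([[ 9.99999524e-01, -9.84849307e-05, -9.70464796e-04,
        -7.27495979e-01],
       [ 3.31309459e-04,  9.70038576e-01,  2.42950719e-01,
        -6.52515182e+01],
       [ 9.17461304e-04, -2.42950925e-01,  9.70038147e-01,
        -1.44654931e+02],
       [ 0.00000000e+00,  0.00000000e+00,  0.00000000e+00,
         1.00000000e+00]])}
```

View pics/scene0.png

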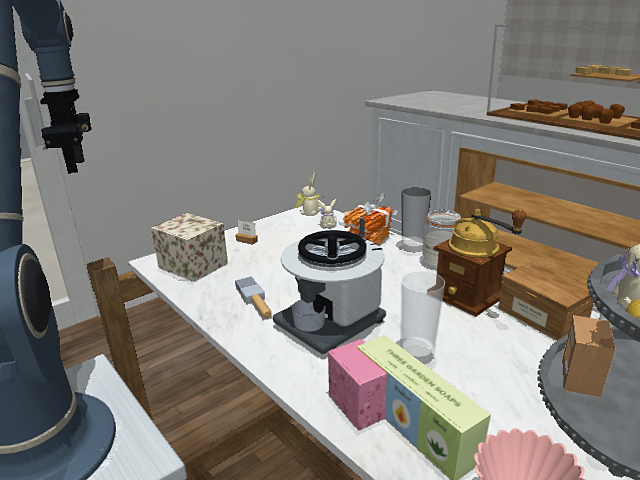

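View pics/side0.png

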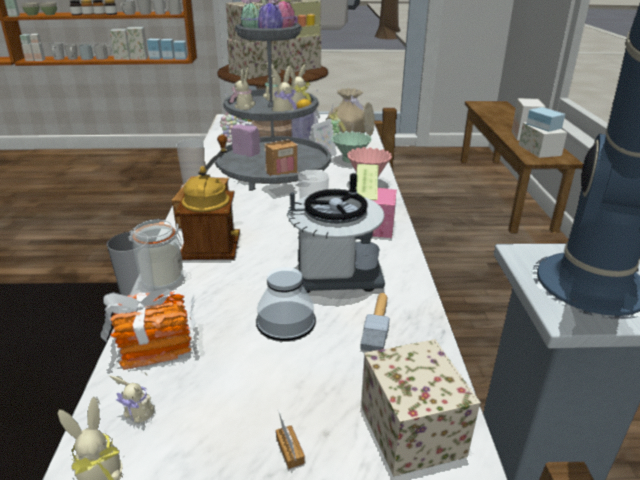

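View pics/wrist0.png

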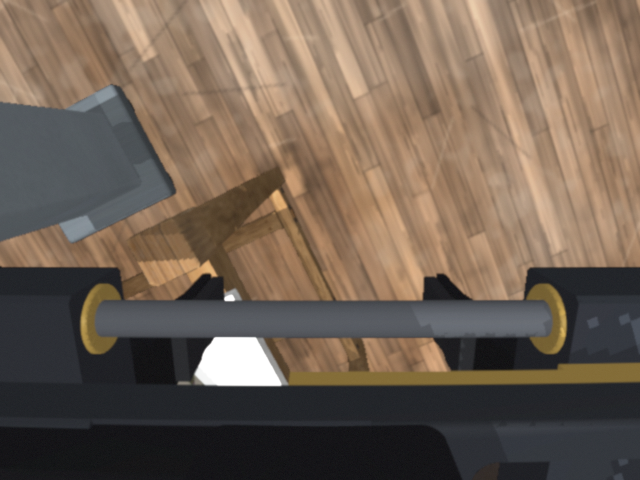

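```bash
cat > h.py <<'E'
import numpy as np, cv2
from station import get_obs, read_camera
from scipy.spatial.transform import Rotation as R
def cam(n):
    o=get_obs(); c=read_camera(n)
    if n=="wrist":
        T=np.eye(4);T[:3,:3]=R.from_quat(o["tcp_rot"]).as_matrix();T[:3,3]=o["tcp_pos"]
        c["extrinsics"]=T@c["tool_from_camera"]
    f=240/np.tan(np.radians(c["vfov"]/2)); c["K"]=np.array([[f,0,c["cx"]],[0,f,c["cy"]],[0,0,1.]])
    c["D"]=np.array([c["k1"],0,0,0.]); return c
def ray(c,px):
    p=cv2.undistortPoints(np.array([[px]],float),c["K"],c["D"])[0,0]
    d=c["extrinsics"][:3,:3]@np.array([p[0],p[1],1.]); return c["extrinsics"][:3,3],d/np.linalg.norm(d)
def onz(c,px,z):
    o,d=ray(c,px); return o+d*(z-o[2])/d[2]
def proj(c,P):
    E=np.linalg.inv(c["extrinsics"]); P=np.atleast_2d(np.array(P,float))
    return cv2.projectPoints(P,cv2.Rodrigues(E[:3,:3])[0],E[:3,3],c["K"],c["D"])[0][:,0]
def tri(rs):
    A=np.zeros((3,3));b=np.zeros(3)
    for o,d in rs:
        M=np.eye(3)-np.outer(d,d);A+=M;b+=M@o
    x=np.linalg.solve(A,b); return x,[np.linalg.norm((np.eye(3)-np.outer(d,d))@(x-o)) for o,d in rs]
def crop(c,x0,y0,x1,y1,s,name):
    cv2.imwrite(name,cv2.resize(c["img"][y0:y1,x0:x1,::-1],None,fx=s,fy=s,interpolation=cv2.INTER_CUBIC))
E
python3 - <<'E'
from h import *
c=cam("scene"); crop(c,265,205,405,360,5/1.3,"pics/sc1.png")
c=cam("side"); crop(c,270,165,400,295,4.5,"pics/sd1.png")
E
```

```text
(no output)
```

View pics/sc1.png

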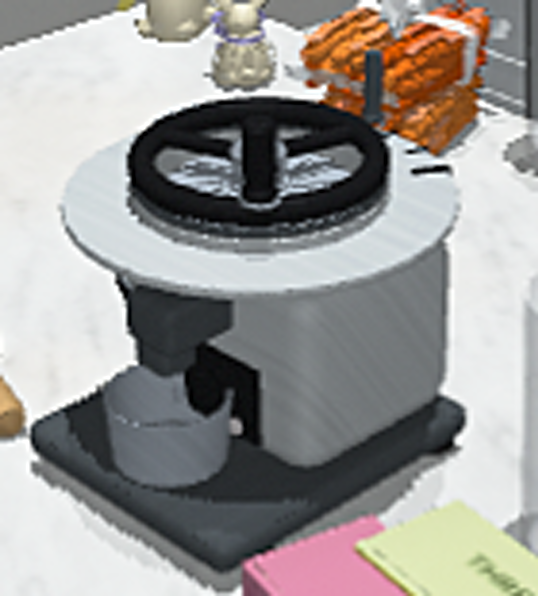

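View pics/sd1.png

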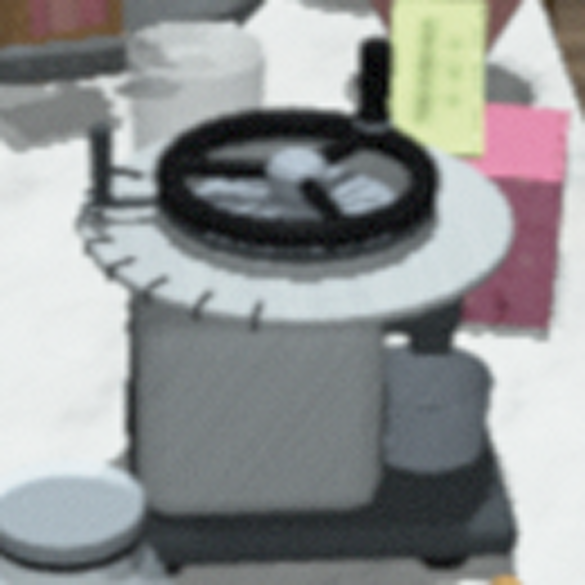

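Run:
```python
from h import *
from scipy.optimize import least_squares
cs,cd=cam("scene"),cam("side")
S=lambda x,y:(265+x/(5/1.3),205+y/(5/1.3)); D=lambda x,y:(270+x/4.5,165+y/4.5)
for n,a,b in [("knobtop",(260,119),(376,42)),("knobbot",(261,198),(371,125)),("posttop",(373,52),(100,127)),("postlow",(372,120),(100,205)),("hub",(258,150),(297,163))]:
    x,e=tri([ray(cs,S(*a)),ray(cd,D(*b))]); print(n,x.round(1),np.round(e,1))
def circ(P,r):
    f=least_squares(lambda q:np.hypot(P[:,0]-q[0],P[:,1]-q[1])-r,P[:,:2].mean(0)); return f.x.round(1),f.fun.round(1)
P=np.array([onz(cs,S(*p),142) for p in [(62,210),(80,244),(120,270),(200,290),(300,289),(400,262),(445,232)]]);print(circ(P,92))
P=np.array([onz(cd,D(*p),142) for p in [(514,225),(490,269),(430,303),(330,323),(250,324),(150,296)]]);print(circ(P,92))
print("zero tick scene", onz(cs,S(452,169),142), onz(cs,S(412,171),142))
for p in [(255,328),(197,318),(146,300),(108,277),(86,250)]: print("tick side",onz(cd,D(*p),142).round(1))
# foot
for p in [(32,430),(225,575),(465,410)]: print(onz(cs,S(*p),10).round(1))
```

```text
knobtop [483.2 -85.2 201.1] [0.3 0.3]
knobbot [484.2 -83.7 163. ] [0.1 0.1]
posttop [599.9 -36.1 184.4] [0.9 0.9]
postlow [600.5 -35.7 148.6] [1.2 1.2]
hub [517.6 -45.5 162.7] [1.2 1.2]
(array([514.6, -47.4]), array([-1.9, -0.5,  0.9,  1.3, -0.2, -1.2, -0.6]))
(array([520.3, -38.7]), array([ 0.9, -0.7, -0.8, -0.2,  1.9, -0.9]))
zero tick scene [596.49823229 -91.4227821  142.        ] [581.44410946 -80.06074242 142.        ]
tick side [540.  56. 142.]
tick side [562.3  47.7 142. ]
tick side [582.2  32.8 142. ]
tick side [597.4  13.5 142. ]
tick side [606.8  -9.8 142. ]
[433.4  32.3  10. ]
[ 429.2 -118.2   10. ]
[602.5 -99.9  10. ]
```

Emit:
send_rows([
  [0.13, -0.53, 0.1, -1, 0],
  [0.13, -0.53, 0.1, -1, 0],
  [0.13, -0.53, 0.1, -1, 0],
  [0.13, -0.53, 0.1, -1, 0],
  [0.13, -0.53, 0.1, -1, 0],
  [0.13, -0.53, 0.1, -1, 0],
  [0.13, -0.53, 0.1, -1, 0],
  [0.13, -0.53, 0.1, -1, 0],
  [0.13, -0.53, 0.1, -1, 0],
  [0.13, -0.53, 0.1, -1, 0],
  [0.13, -0.53, 0.1, -1, 0],
  [0.13, -0.53, 0.1, -1, 0],
  [0.13, -0.53, 0.1, -1, 0],
  [0.13, -0.53, 0.1, -1, 0],
  [0.13, -0.53, 0.1, -1, 0],
  [0.13, -0.53, 0.1, -1, 0],
  [0.13, -0.53, 0.1, -1, 0],
  [0.13, -0.53, 0.1, -1, 0],
  [0.13, -0.53, 0.1, -1, 0],
  [0.13, -0.53, 0.1, -1, 0],
])

```text
time: 2.02
tcp_pos: [385.3, 188.5, 320.0]
tcp_rot: [0.954, -0.3, 0.0, -0.0]
ft_force: [0.7, 0.0, -0.1]
gripper_width: 1.001
```

Emit:
send_rows([
  [0.13, -0.53, 0.0, -1, 0],
  [0.13, -0.53, 0.0, -1, 0],
  [0.13, -0.53, 0.0, -1, 0],
  [0.13, -0.53, 0.0, -1, 0],
  [0.13, -0.53, 0.0, -1, 0],
  [0.13, -0.53, 0.0, -1, 0],
  [0.13, -0.53, 0.0, -1, 0],
  [0.13, -0.53, 0.0, -1, 0],
  [0.13, -0.53, 0.0, -1, 0],
  [0.13, -0.53, 0.0, -1, 0],
  [0.13, -0.53, 0.0, -1, 0],
  [0, 0, 0, 0, 0],
])

```text
time: 3.02
tcp_pos: [442.8, -48.0, 320.1]
tcp_rot: [-0.706, 0.708, -0.001, -0.0]
ft_force: [0.0, 0.1, 0.7]
gripper_width: 1.001
```

Run:
```python
from h import *
c=cam("wrist"); cv2.imwrite("pics/w1.png",c["img"][:,:,::-1]); print(c["extrinsics"].round(2)); o=get_obs(); print(o["tcp_pos"],o["joint_pos"].round(2))
for P in ([518,-44,142],[600,-36,187],[484,-84,203]): print(proj(c,P))
```

```text
[[-0.0000e+00 -9.7000e-01 -2.4000e-01  5.0877e+02]
 [-1.0000e+00  0.0000e+00 -0.0000e+00 -4.8900e+01]
 [ 0.0000e+00  2.4000e-01 -9.7000e-01  4.6482e+02]
 [ 0.0000e+00  0.0000e+00  0.0000e+00  1.0000e+00]]
[442.48865543 -45.61285628 319.81543138] [-0.63 -0.01  0.64  1.96  0.01  1.19 -1.56]
[[315.86389241 130.96289209]]
[[301.2545667   -3.85803957]]
[[375.52373952 181.41344871]]
```

View pics/w1.png

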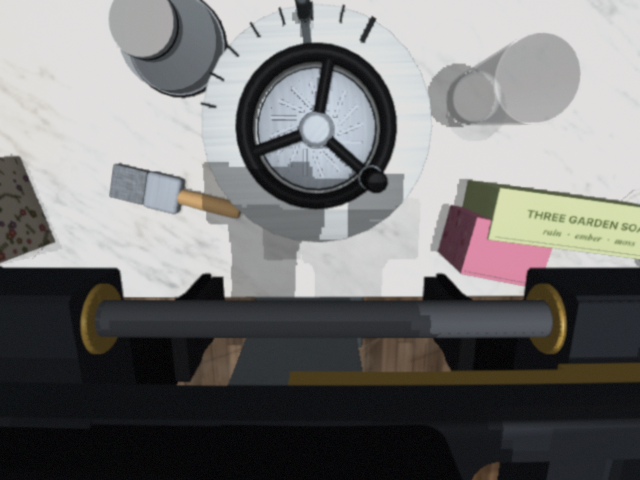

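Run:
```python
from h import *
from scipy.optimize import least_squares
c=cam("wrist"); crop(c,190,0,450,250,3,"pics/w1c.png")
P=lambda px,z:onz(c,px,z)[:2].round(1)
# wheel black rim outline
g=c["img"].max(2); m=(g<60).astype(np.uint8); m[240:]=0; m[:42]=0; m[:,:230]=0;m[:,405:]=0
n,l,s,_=cv2.connectedComponentsWithStats(m); i=1+np.argmax(s[1:,4]); k=max(cv2.findContours((l==i).astype(np.uint8),cv2.RETR_EXTERNAL,cv2.CHAIN_APPROX_NONE)[0],key=len)[:,0]
Q=np.array([onz(c,p,166)[:2] for p in k.astype(float)])
f=least_squares(lambda q:np.hypot(Q[:,0]-q[0],Q[:,1]-q[1])-q[2],[518,-44,60],loss="soft_l1"); print("wheel",f.x.round(1))
A=f.x[:2]
for n,px,z in [("hub",(317,129),166),("knobtop",(374,180),203),("z0in",(362,40),142),("z0out",(376,17),142),("t1",(344,8),142),("t3in",(284,22),142),("t4in",(257,37),142),("t5in",(236,54),142),("t6in",(222,76),142),("t7in",(216,106),142)]:
    q=onz(c,px,z)[:2]; v=q-A; print(n,q.round(1),"r",np.hypot(*v).round(1),"ang",np.degrees(np.arctan2(v[1],v[0])).round(1))
```

```text
wheel [518.6 -44.3  58. ]
hub [518.2 -42.2] r 2.1 ang 100.4
knobtop [484.7 -80.2] r 49.3 ang -133.4
z0in [584.  -75.8] r 72.7 ang -25.7
z0out [600.1 -85.9] r 91.5 ang -27.0
t1 [606.1 -62. ] r 89.3 ang -11.4
t3in [596.4 -17.4] r 82.4 ang 19.1
t4in [586.1   3.1] r 82.5 ang 35.1
t5in [574.1  19.5] r 84.6 ang 48.9
t6in [558.4  31. ] r 85.2 ang 62.1
t7in [536.4  36.8] r 83.1 ang 77.6
```

View pics/w1c.png

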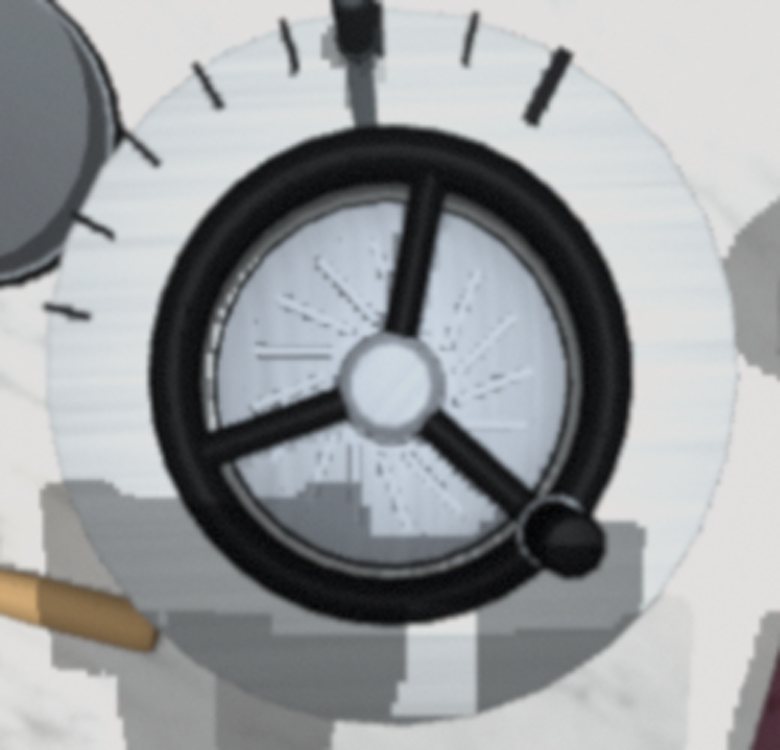

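Emit:
send_rows([
  [0.1, -0.096, -0.2, 1, 0.5],
  [0.1, -0.096, -0.2, 1, 0.5],
  [0.1, -0.096, -0.2, 1, 0.5],
  [0.1, -0.096, -0.2, 1, 0.5],
  [0.1, -0.096, -0.2, 1, 0.5],
  [0.1, -0.096, -0.2, 1, 0.5],
  [0.1, -0.096, -0.2, 1, 0.5],
  [0.1, -0.096, -0.2, 1, 0.5],
  [0.1, -0.096, -0.2, 1, 0.5],
  [0.1, -0.096, -0.2, 0.8, 0.5],
  [0, 0, -0.1, 0, 0.5],
  [0, 0, 0, 0, 0.5],
])

```text
time: 4.12
tcp_pos: [481.8, -80.7, 234.6]
tcp_rot: [0.938, -0.347, -0.001, 0.0]
ft_force: [0.6, -0.1, -0.7]
gripper_width: 0.497
```

Run:
```python
from h import *
c=cam("scene"); crop(c,265,155,405,340,3.2,"pics/sc2.png")
c=cam("wrist"); cv2.imwrite("pics/w2.png",c["img"][:,:,::-1]); o=get_obs(); print(o["tcp_pos"],o["joint_pos"].round(2),o["ft_force"])
```

```text
[482.27332545 -81.05192843 235.62837979] [-0.48  0.18  0.64  2.   -0.13  1.   -0.48] [ 0.13429834 -1.2150791   0.12512079]
```

View pics/sc2.png

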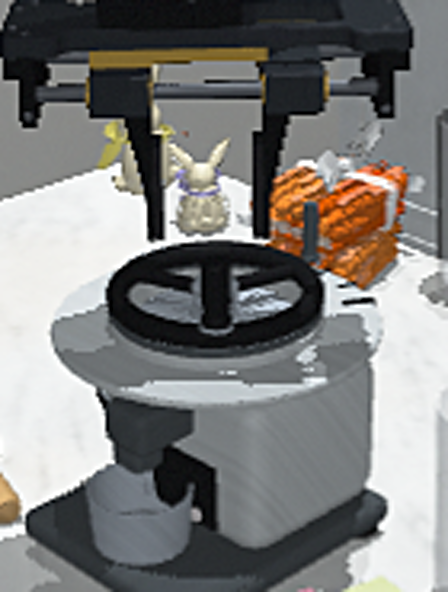

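View pics/w2.png

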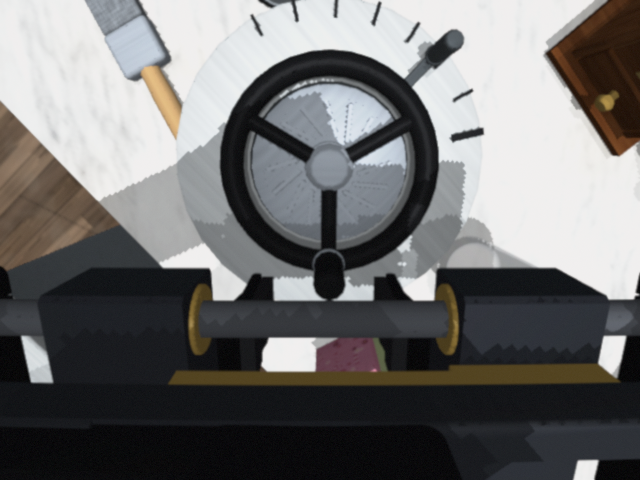

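Emit:
send_rows([
  [0, -0.02, -0.3, 0, 0.5],
  [0, -0.03, -0.3, 0, 0.5],
  [0, -0.02, -0.3, 0, 0.5],
  [0, 0, -0.2, 0, 0.5],
  [0, 0, 0, 0, 0.5],
  [0, 0, 0, 0, 0.5],
])

```text
time: 4.72
tcp_pos: [482.5, -84.4, 191.8]
tcp_rot: [0.938, -0.347, -0.0, -0.0]
ft_force: [0.3, 0.0, -0.4]
gripper_width: 0.5
```

Run:
```python
from h import *
o=get_obs(); print(o["tcp_pos"],o["ft_force"],o["time"])
c=cam("wrist"); crop(c,220,220,440,400,3.5,"pics/w3.png")
c=cam("scene"); crop(c,265,155,405,340,3.2,"pics/sc3.png")
```

```text
[482.47368892 -84.44052051 191.80066955] [ 0.28785959  0.00961258 -0.38174497] 4.7167
```

View pics/w3.png

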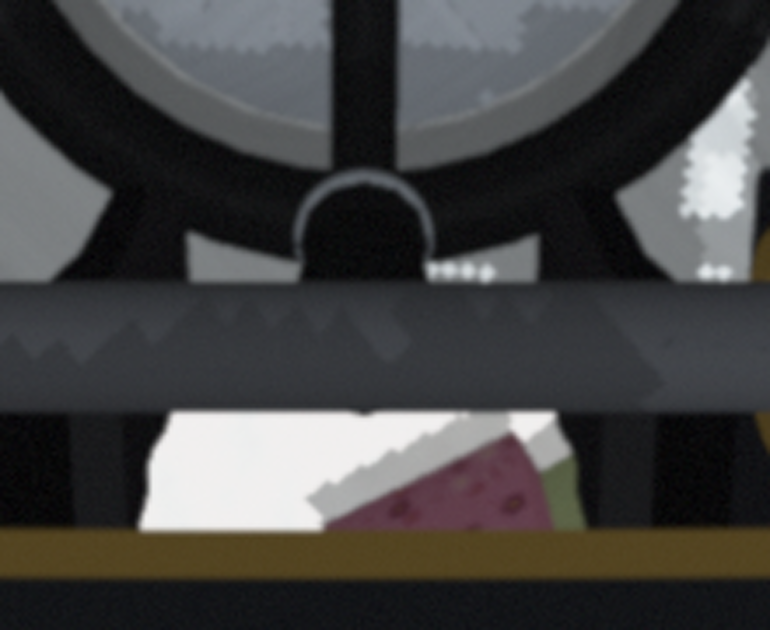

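View pics/sc3.png

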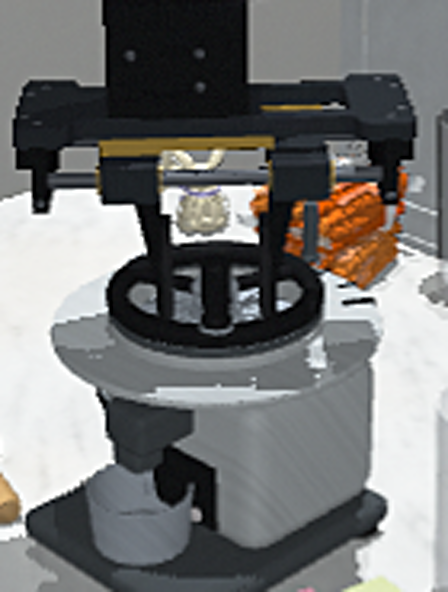

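```bash
cat >> h.py <<'E'
A=np.array([518.,-43.5])
def arc(cur,psis,claw,r=54,z=None):
    """rows from commanded xy cur along circle; prints rounded rows"""
    cur=np.array(cur[:2],float); rows=[]
    for p in psis:
        t=A+r*np.array([np.cos(np.radians(p)),np.sin(np.radians(p))]); d=np.round((t-cur)/40,3); cur=cur+d*40
        rows.append([float(d[0]),float(d[1])])
    return rows,cur
def pol(p):
    v=np.array(p[:2])-A; return np.hypot(*v),np.degrees(np.arctan2(v[1],v[0]))%360
E
python3 - <<'E'
from h import *
r,c=arc([482.5,-84.4],229-3.7*np.arange(1,11),.7); print(r,c)
E
```

```text
[[-0.062, 0.063], [-0.06, 0.063], [-0.056, 0.067], [-0.051, 0.071], [-0.047, 0.073], [-0.041, 0.077], [-0.037, 0.079], [-0.032, 0.081], [-0.026, 0.083], [-0.021, 0.085]] [465.18 -54.72]
```

Emit:
send_rows([
  [0, 0, 0, 0, 0.7],
  [0, 0, 0, 0, 0.7],
  [0, 0, 0, 0, 0.7],
  [-0.062, 0.063, 0, -0.74, 0.7],
  [-0.06, 0.063, 0, -0.74, 0.7],
  [-0.056, 0.067, 0, -0.74, 0.7],
  [-0.051, 0.071, 0, -0.74, 0.7],
  [-0.047, 0.073, 0, -0.74, 0.7],
  [-0.041, 0.077, 0, -0.74, 0.7],
])

```text
time: 5.57
tcp_pos: [470.6, -70.0, 191.9]
tcp_rot: [0.852, -0.523, 0.002, 0.0]
ft_force: [2.3, -4.9, -3.1]
gripper_width: 0.299
```

Run:
```python
from h import *
o=get_obs(); print(o["tcp_pos"],o["ft_force"],pol(o["tcp_pos"]))
c=cam("wrist"); cv2.imwrite("pics/w4.png",c["img"][:,:,::-1])
```

```text
[470.63388158 -69.98486841 191.90860248] [ 2.31891414 -4.89224883 -3.14968194] (np.float64(54.267830515740755), np.float64(209.2118333216871))
```

View pics/w4.png

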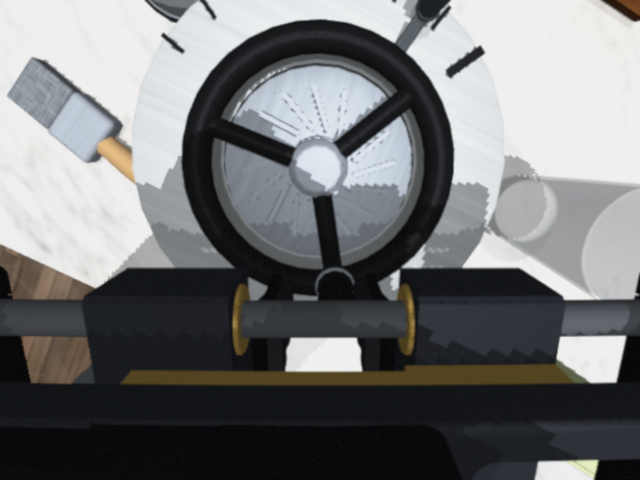

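Emit:
send_rows([
  [-0.037, 0.079, 0, -0.74, 0.7],
  [-0.032, 0.081, 0, -0.74, 0.7],
  [-0.026, 0.083, 0, -0.74, 0.7],
  [-0.021, 0.085, 0, -0.74, 0.7],
  [0, 0, 0, 0, 0.7],
])

```text
time: 6.03
tcp_pos: [465.5, -55.8, 191.9]
tcp_rot: [0.779, -0.627, 0.001, 0.0]
ft_force: [1.1, -3.9, 0.1]
gripper_width: 0.299
```

Run:
```python
from h import *
o=get_obs(); print(o["tcp_pos"],o["ft_force"],pol(o["tcp_pos"]))
p=192-1.06*np.arange(1,63); r,c=arc([465.18,-54.72],p,.7)
for i in range(0,62,2): print(i,p[i].round(1),r[i],r[i+1])
```

```text
[465.47140811 -55.8350105  191.87325667] [ 1.06835591 -3.88304536  0.06219913] (np.float64(53.957441102210225), np.float64(193.21503217263847))
0 190.9 [-0.005, 0.024] [-0.004, 0.025]
2 188.8 [-0.005, 0.025] [-0.003, 0.024]
4 186.7 [-0.003, 0.025] [-0.003, 0.025]
6 184.6 [-0.002, 0.025] [-0.002, 0.025]
8 182.5 [-0.001, 0.025] [-0.001, 0.025]
10 180.3 [-0.0, 0.024] [-0.0, 0.025]
12 178.2 [0.0, 0.025] [0.001, 0.025]
14 176.1 [0.002, 0.025] [0.002, 0.025]
16 174.0 [0.002, 0.025] [0.003, 0.025]
18 171.9 [0.003, 0.025] [0.004, 0.024]
20 169.7 [0.004, 0.025] [0.005, 0.024]
22 167.6 [0.005, 0.025] [0.005, 0.024]
24 165.5 [0.007, 0.025] [0.006, 0.024]
26 163.4 [0.007, 0.024] [0.007, 0.023]
28 161.3 [0.008, 0.024] [0.008, 0.024]
30 159.1 [0.009, 0.023] [0.009, 0.023]
32 157.0 [0.01, 0.024] [0.01, 0.022]
34 154.9 [0.01, 0.023] [0.011, 0.023]
36 152.8 [0.011, 0.022] [0.012, 0.022]
38 150.7 [0.012, 0.022] [0.012, 0.022]
40 148.5 [0.013, 0.021] [0.013, 0.021]
42 146.4 [0.014, 0.021] [0.014, 0.021]
44 144.3 [0.014, 0.02] [0.015, 0.02]
46 142.2 [0.015, 0.02] [0.016, 0.02]
48 140.1 [0.015, 0.019] [0.017, 0.019]
50 137.9 [0.016, 0.019] [0.017, 0.018]
52 135.8 [0.017, 0.018] [0.018, 0.018]
54 133.7 [0.018, 0.018] [0.018, 0.017]
56 131.6 [0.019, 0.016] [0.018, 0.017]
58 129.5 [0.02, 0.016] [0.019, 0.015]
60 127.3 [0.02, 0.016] [0.02, 0.015]
```

Emit:
send_rows([
  [-0.005, 0.024, 0, -0.21, 0.7],
  [-0.004, 0.025, 0, -0.21, 0.7],
  [-0.005, 0.025, 0, -0.21, 0.7],
  [-0.003, 0.024, 0, -0.21, 0.7],
])

```text
time: 6.37
tcp_pos: [464.7, -51.6, 191.8]
tcp_rot: [0.755, -0.656, 0.0, -0.0]
ft_force: [0.7, -4.6, 1.3]
gripper_width: 0.302
```

Emit:
send_rows([
  [-0.003, 0.025, 0, -0.21, 0.7],
  [-0.003, 0.025, 0, -0.21, 0.7],
  [-0.002, 0.025, 0, -0.21, 0.7],
])

```text
time: 6.62
tcp_pos: [464.3, -48.2, 191.8]
tcp_rot: [0.737, -0.676, 0.0, -0.0]
ft_force: [0.6, -4.7, 3.3]
gripper_width: 0.299
```

Emit:
send_rows([
  [-0.002, 0.025, 0, -0.21, 0.7],
  [-0.001, 0.025, 0, -0.21, 0.7],
  [-0.001, 0.025, 0, -0.21, 0.7],
])

```text
time: 6.87
tcp_pos: [464.1, -45.1, 191.7]
tcp_rot: [0.718, -0.696, 0.0, -0.0]
ft_force: [-0.6, -3.9, 4.0]
gripper_width: 0.297
```

Emit:
send_rows([
  [0, 0.024, 0, -0.21, 0.7],
  [0, 0.025, 0, -0.21, 0.7],
  [0, 0.025, 0, -0.21, 0.7],
])

```text
time: 7.12
tcp_pos: [463.9, -42.1, 191.6]
tcp_rot: [-0.699, 0.716, 0.0, -0.0]
ft_force: [0.1, -4.6, 4.6]
gripper_width: 0.3
```

Emit:
send_rows([
  [0.001, 0.025, 0, -0.21, 0.7],
  [0.002, 0.025, 0, -0.21, 0.7],
  [0.002, 0.025, 0, -0.21, 0.7],
])

```text
time: 7.37
tcp_pos: [464.0, -39.1, 191.5]
tcp_rot: [-0.679, 0.734, 0.0, -0.0]
ft_force: [0.0, -4.0, 3.3]
gripper_width: 0.3
```

Emit:
send_rows([
  [0.002, 0.025, 0, -0.21, 0.7],
  [0.003, 0.025, 0, -0.21, 0.7],
  [0.003, 0.025, 0, -0.21, 0.7],
])

```text
time: 7.62
tcp_pos: [464.4, -36.1, 191.5]
tcp_rot: [-0.658, 0.753, 0.0, -0.0]
ft_force: [-0.4, -4.3, 3.3]
gripper_width: 0.3
```

Emit:
send_rows([
  [0.004, 0.025, 0, -0.21, 0.7],
  [0.004, 0.024, 0, -0.21, 0.7],
  [0.004, 0.025, 0, -0.21, 0.7],
])

```text
time: 7.87
tcp_pos: [464.8, -33.1, 191.5]
tcp_rot: [-0.637, 0.771, 0.0, -0.0]
ft_force: [-1.4, -4.3, 3.7]
gripper_width: 0.299
```

Emit:
send_rows([
  [0.005, 0.024, 0, -0.21, 0.7],
  [0.005, 0.025, 0, -0.21, 0.7],
  [0.005, 0.024, 0, -0.21, 0.7],
])

```text
time: 8.12
tcp_pos: [465.4, -30.2, 191.5]
tcp_rot: [-0.616, 0.788, 0.0, -0.0]
ft_force: [-0.3, -4.2, 4.0]
gripper_width: 0.302
```

Emit:
send_rows([
  [0.007, 0.024, 0, -0.21, 0.7],
  [0.007, 0.023, 0, -0.21, 0.7],
  [0.008, 0.024, 0, -0.21, 0.7],
  [0.008, 0.024, 0, -0.21, 0.7],
])

```text
time: 8.45
tcp_pos: [466.6, -26.4, 191.5]
tcp_rot: [-0.587, 0.81, 0.0, -0.0]
ft_force: [-1.0, -4.1, 3.9]
gripper_width: 0.299
```

Emit:
send_rows([
  [0.009, 0.023, 0, -0.21, 0.7],
  [0.009, 0.023, 0, -0.21, 0.7],
  [0.01, 0.023, 0, -0.21, 0.7],
  [0.01, 0.023, 0, -0.21, 0.7],
])

```text
time: 8.78
tcp_pos: [468.1, -22.7, 191.5]
tcp_rot: [-0.556, 0.831, 0.0, -0.0]
ft_force: [-1.9, -3.3, 4.1]
gripper_width: 0.299
```

Emit:
send_rows([
  [0.01, 0.023, 0, -0.21, 0.7],
  [0.011, 0.023, 0, -0.21, 0.7],
  [0.011, 0.022, 0, -0.21, 0.7],
  [0.012, 0.022, 0, -0.21, 0.7],
])

```text
time: 9.12
tcp_pos: [469.5, -19.9, 191.5]
tcp_rot: [-0.525, 0.851, -0.0, -0.001]
ft_force: [-2.5, -5.5, 5.0]
gripper_width: 0.301
```

Emit:
send_rows([
  [0.012, 0.022, 0, -0.1, 0.7],
  [0.012, 0.022, 0, -0.1, 0.7],
])

```text
time: 9.28
tcp_pos: [470.1, -18.8, 191.4]
tcp_rot: [-0.518, 0.855, -0.0, -0.001]
ft_force: [-4.6, -8.2, 6.1]
gripper_width: 0.302
```

Emit:
send_rows([
  [0.003, 0.006, 0, 0, 0.7],
  [0, 0, 0, 0, 0.7],
])

```text
time: 9.45
tcp_pos: [470.0, -18.6, 191.3]
tcp_rot: [-0.518, 0.855, -0.0, -0.001]
ft_force: [-4.3, -7.5, 5.2]
gripper_width: 0.302
```

Run:
```python
from h import *
o=get_obs(); print(o["tcp_pos"],o["ft_force"],pol(o["tcp_pos"])); 
c=cam("wrist"); cv2.imwrite("pics/w5.png",c["img"][:,:,::-1])
```

```text
[470.0381282  -18.58445471 191.29824221] [-4.25498289 -7.51558537  5.16097732] (np.float64(54.04743789973625), np.float64(152.548732039095))
```

View pics/w5.png

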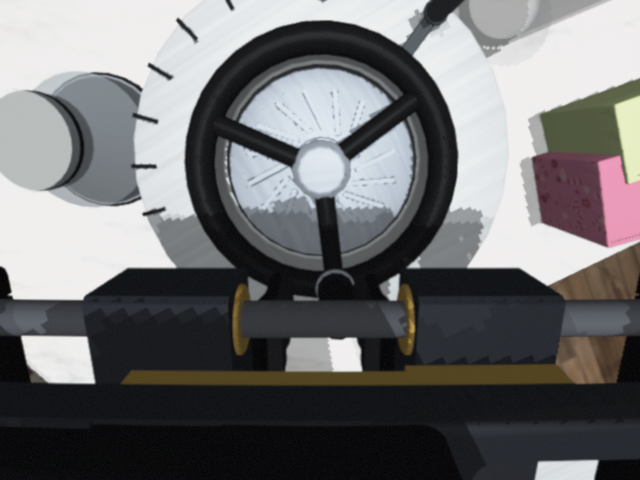

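Emit:
send_rows([
  [0.006, 0.011, 0, 0, 0.7],
  [0.007, 0.013, 0, 0, 0.7],
  [0, 0, 0, 0, 0.7],
  [0, 0, 0, 0, 0.7],
])

```text
time: 9.83
tcp_pos: [470.4, -18.0, 191.3]
tcp_rot: [-0.518, 0.855, -0.0, -0.002]
ft_force: [-3.1, -7.1, 4.7]
gripper_width: 0.3
```

Emit:
send_rows([
  [-0.02, -0.04, 0, 0, 0.7],
  [-0.02, -0.04, 0, 0, 0.7],
  [-0.02, -0.04, 0, 0, 0.7],
  [-0.02, -0.035, 0, 0, 0.7],
  [0, 0, 0, 0, 0.7],
  [0, 0, 0, 0, 0.7],
])

```text
time: 10.33
tcp_pos: [468.5, -21.9, 191.5]
tcp_rot: [-0.519, 0.855, 0.0, 0.0]
ft_force: [-0.5, 0.8, -0.1]
gripper_width: 0.299
```

Run:
```python
from h import *
o=get_obs(); print(o["tcp_pos"],o["ft_force"],pol(o["tcp_pos"])); 
c=cam("wrist"); cv2.imwrite("pics/w6.png",c["img"][:,:,::-1])
```

```text
[468.48049915 -21.91000081 191.48867694] [-0.47411179  0.81769651 -0.11670462] (np.float64(54.021375670767796), np.float64(156.4432875140766))
```

View pics/w6.png

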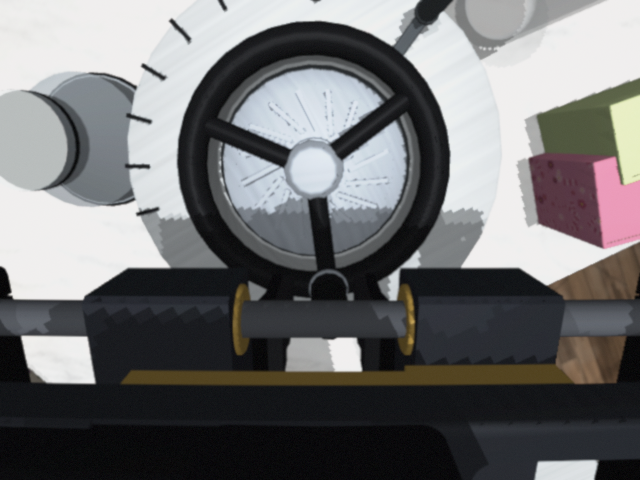

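Emit:
send_rows([
  [0, 0, 0.5, 0, 0.7],
  [0, 0, 0.8, 0, 0.7],
  [0.2, -0.2, 0.8, 0, 0.6],
  [0.3, -0.3, 0.7, 0, 0.5],
  [0.35, -0.45, 0.4, 0, 0.5],
  [0, 0, 0, 0, 0.5],
  [0, 0, 0, 0, 0.5],
])

```text
time: 10.97
tcp_pos: [503.0, -61.1, 320.1]
tcp_rot: [-0.518, 0.855, -0.0, 0.001]
ft_force: [-0.2, 0.1, -0.8]
gripper_width: 0.487
```

Run:
```python
from h import *
o=get_obs(); print(o["tcp_pos"],o["ft_force"],o["joint_pos"].round(2)); 
c=cam("wrist"); cv2.imwrite("pics/w7.png",c["img"][:,:,::-1])
print(proj(c,[[552.7,-118,187],[598,-84,142]]))
```

```text
[503.00688537 -61.06367803 320.14337235] [-0.1809161   0.14595755 -0.77733772] [-0.8   0.16  0.96  1.85 -0.14  1.2  -1.85]
[[362.16450993 136.9968826 ]
 [291.65674852 105.64053218]]
```

View pics/w7.png

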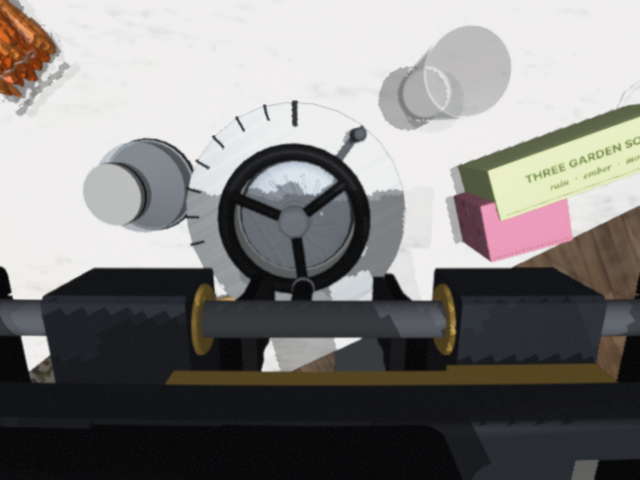

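Run:
```python
from h import *
c=cam("wrist"); crop(c,180,90,420,300,3.2,"pics/w7c.png")
np.save("w7_E.npy",c["extrinsics"])
```

```text
(no output)
```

View pics/w7c.png

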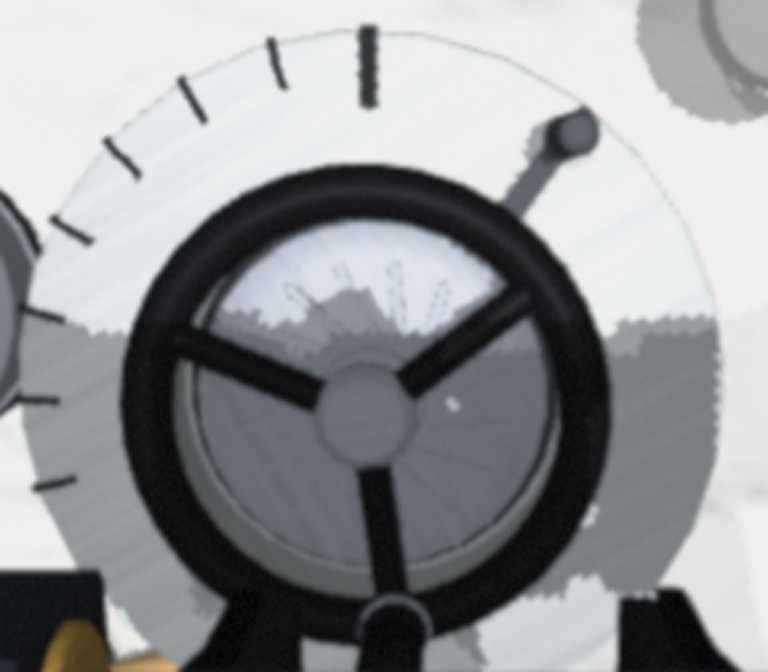

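Run:
```python
from h import *
from scipy.optimize import least_squares
c=cam("wrist"); c["extrinsics"]=np.load("w7_E.npy")
W=lambda x,y:(180+x/3.2,90+y/3.2)
T=np.array([onz(c,W(*p),142)[:2] for p in [(368,27),(270,40),(182,78),(106,140),(53,218),(22,310),(18,400),(34,487)]])
f=least_squares(lambda q:np.hypot(*(T-q).T)-89.5,[518,-44]); B=f.x; print("axis",B.round(1),f.fun.round(1))
v=T-B; a=np.degrees(np.arctan2(v[:,1],v[:,0])); print(a.round(1),"yaw",(a-(-30+15*np.arange(8))).round(1))
for n,px,z in [("post",(576,133),187),("knobtopish",(394,640),203),("hub",(366,413),166)]:
    q=onz(c,W(*px),z)[:2]; d=q-B; print(n,q.round(1),np.hypot(*d).round(1),np.degrees(np.arctan2(d[1],d[0])).round(1))
```

```text
axis [521.2 -43.6] [ 0.7  0.2 -0.1 -0.3 -0.5 -0.3 -0.1  1. ]
[-29.3 -14.    1.1  16.8  32.1  48.2  63.2  78.1] yaw [0.7 1.  1.1 1.8 2.1 3.2 3.2 3.1]
post [ 555.3 -117.1] 81.0 -65.1
knobtopish [477.7 -32.7] 44.8 165.9
hub [520.  -45.7] 2.5 -118.8
```

Emit:
send_rows([
  [0.213, -0.238, -0.35, -0.9, 0.5],
  [0.213, -0.238, -0.35, -0.9, 0.5],
  [0.213, -0.238, -0.35, -0.9, 0.5],
  [0.213, -0.238, -0.35, -0.9, 0.5],
  [0.213, -0.238, -0.35, -0.9, 0.5],
  [0.213, -0.238, -0.35, -0.9, 0.5],
  [0, 0, 0, 0, 0.5],
  [0, 0, 0, 0, 0.5],
])

```text
time: 11.78
tcp_pos: [552.4, -117.0, 234.1]
tcp_rot: [-0.306, 0.952, 0.001, -0.002]
ft_force: [-0.6, 0.6, 0.8]
gripper_width: 0.502
```

Run:
```python
from h import *
o=get_obs(); print(o["tcp_pos"],o["ft_force"],o["joint_pos"].round(2)); 
c=cam("wrist"); cv2.imwrite("pics/w8.png",c["img"][:,:,::-1])
print(proj(c,[[554.5,-117.5,187],o["tcp_pos"]]))
c=cam("scene"); crop(c,255,125,455,325,3,"pics/sc8.png")
c=cam("side"); crop(c,220,85,400,265,3.3,"pics/sd8.png")
```

```text
[ 552.44815234 -116.96915641  234.11858212] [-0.56240333  0.60744838  0.80282763] [-0.6   0.42  0.99  1.84 -0.4   1.09 -1.99]
[[319.38227281 273.76634903]
 [322.19123483 316.1770906 ]]
```

View pics/w8.png

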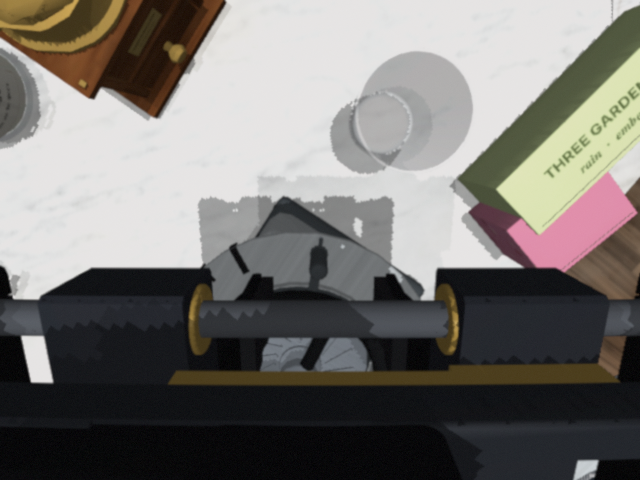

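View pics/sc8.png

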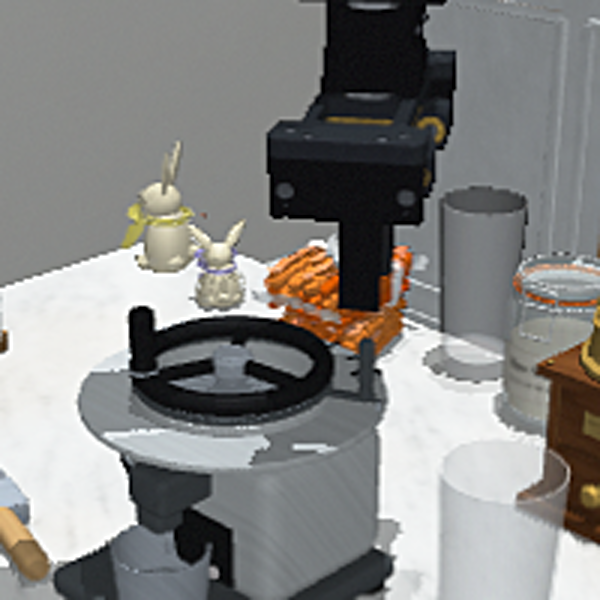

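View pics/sd8.png

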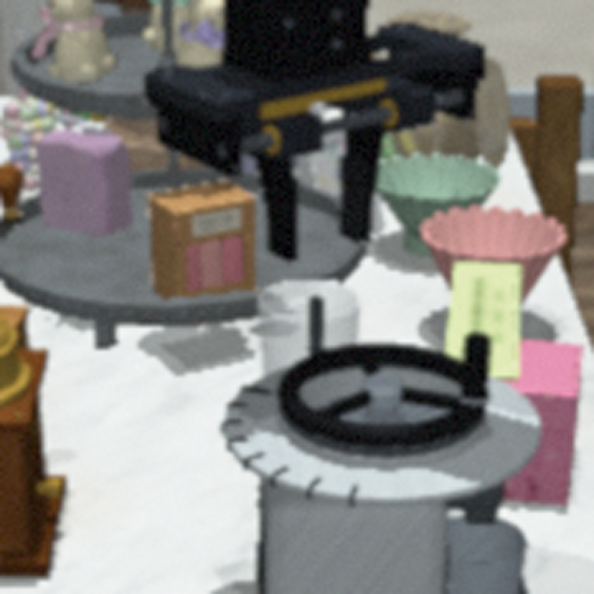

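Run:
```python
from h import *
cs,cd=cam("scene"),cam("side")
print(tri([ray(cs,(255+366/3,125+341/3)),ray(cd,(220+317/3.3,85+299/3.3))]))
c=cam("wrist"); crop(c,240,200,400,340,4.5,"pics/w8c.png")
```

```text
(array([ 554.18388025, -117.34377258,  184.86628444]), [np.float64(0.7281554859585041), np.float64(0.7281554859586514)])
```

View pics/w8c.png

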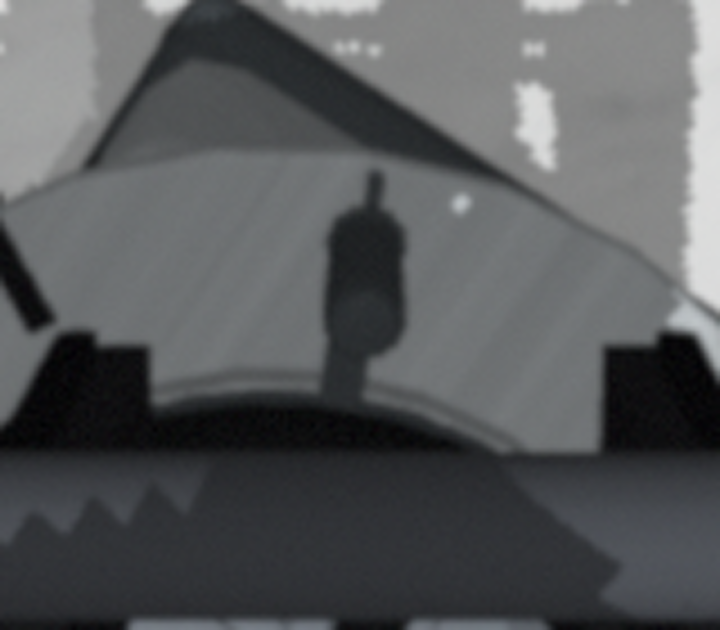

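Emit:
send_rows([
  [0.02, -0.01, -0.3, 0, 0.5],
  [0.02, 0, -0.3, 0, 0.5],
  [0, 0, -0.3, 0, 0.5],
  [0, 0, -0.28, 0, 0.5],
  [0, 0, 0, 0, 0.75],
  [0, 0, 0, 0, 0.75],
  [0, 0, 0, 0, 0.75],
])

```text
time: 12.67
tcp_pos: [555.3, -118.4, 188.4]
tcp_rot: [-0.305, 0.952, -0.0, -0.0]
ft_force: [0.9, -0.1, 0.7]
gripper_width: 0.352
```

Run:
```python
from h import *
import h
h.A[:]=[519.5,-43.5]
o=get_obs(); print(o["tcp_pos"],o["ft_force"],pol(o["tcp_pos"]),2*np.degrees(np.arctan2(o["tcp_rot"][1],o["tcp_rot"][0])))
p0=pol(o["tcp_pos"])[1]-360; print(p0)
p=np.linspace(p0,-26,15)[1:]; print(np.diff(p)[0]); print(arc(o["tcp_pos"],p,.75,r=82))
c=cam("wrist"); crop(c,240,200,400,340,4.5,"pics/w9c.png")
```

```text
[ 555.25783733 -118.35016479  188.37035134] [ 0.88413033 -0.08466507  0.7196653 ] (np.float64(82.9528185149033), np.float64(295.5349987894525)) 215.50044990104567
-64.46500121054748
2.7475000864676815
([[0.077, 0.066], [0.086, 0.049], [0.083, 0.052], [0.08, 0.057], [0.078, 0.06], [0.074, 0.064], [0.072, 0.068], [0.068, 0.071], [0.064, 0.074], [0.061, 0.077], [0.058, 0.08], [0.053, 0.082], [0.049, 0.085], [0.046, 0.088]], array([593.21783733, -79.43016479]))
```

View pics/w9c.png

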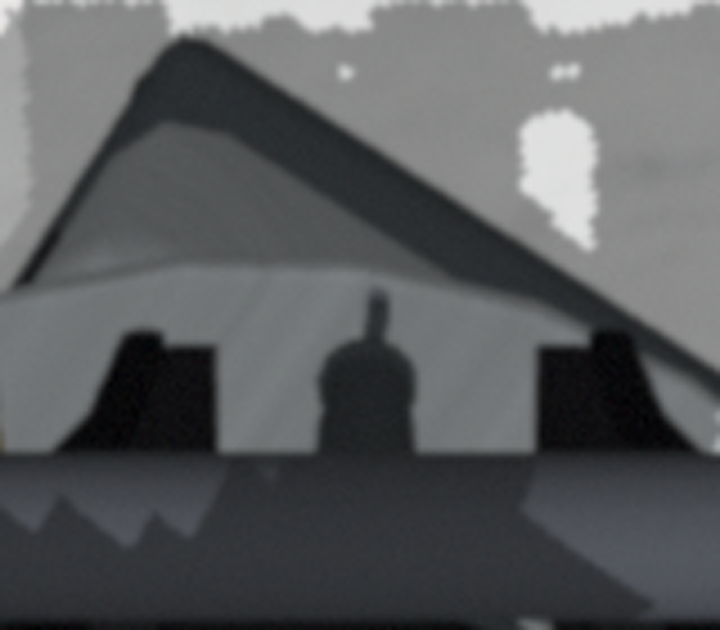

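Emit:
send_rows([
  [0.077, 0.066, 0, 0.4, 0.75],
  [0.086, 0.049, 0, 0.4, 0.75],
  [0.083, 0.052, 0, 0.4, 0.75],
  [0.08, 0.057, 0, 0.4, 0.75],
  [0.078, 0.06, 0, 0.4, 0.75],
  [0.074, 0.064, 0, 0.4, 0.75],
  [0.072, 0.068, 0, 0.4, 0.75],
  [0.068, 0.071, 0, 0.4, 0.75],
  [0.064, 0.074, 0, 0.4, 0.75],
  [0.061, 0.077, 0, 0.4, 0.75],
  [0.058, 0.08, 0, 0.4, 0.75],
  [0.053, 0.082, 0, 0.4, 0.75],
  [0, 0, 0, 0, 0.75],
])

```text
time: 13.8
tcp_pos: [589.9, -84.8, 188.3]
tcp_rot: [-0.498, 0.867, 0.0, 0.0]
ft_force: [-0.1, 0.0, -0.0]
gripper_width: 0.249
```

Run:
```python
from h import *
o=get_obs(); print(o["tcp_pos"],o["ft_force"],pol(o["tcp_pos"]))
c=cam("wrist"); crop(c,200,130,440,330,3.2,"pics/w10.png"); 
c=cam("scene"); crop(c,300,185,440,310,4.5,"pics/sc10.png")
c=cam("side"); crop(c,270,145,400,275,4.5,"pics/sd10.png")
```

```text
[589.87563371 -84.78704739 188.29172118] [-0.13741217  0.01261446 -0.04131638] (np.float64(82.88984861671041), np.float64(330.1259314409087))
```

View pics/w10.png

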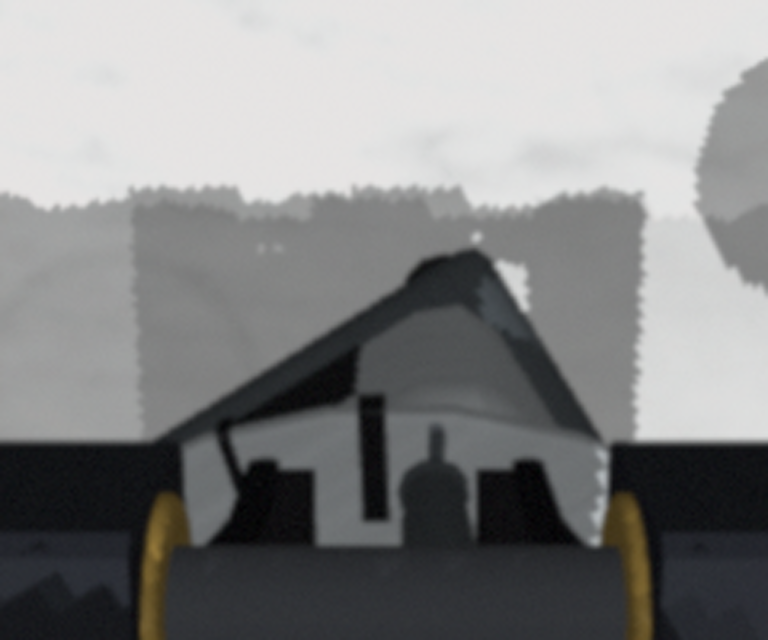

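View pics/sc10.png

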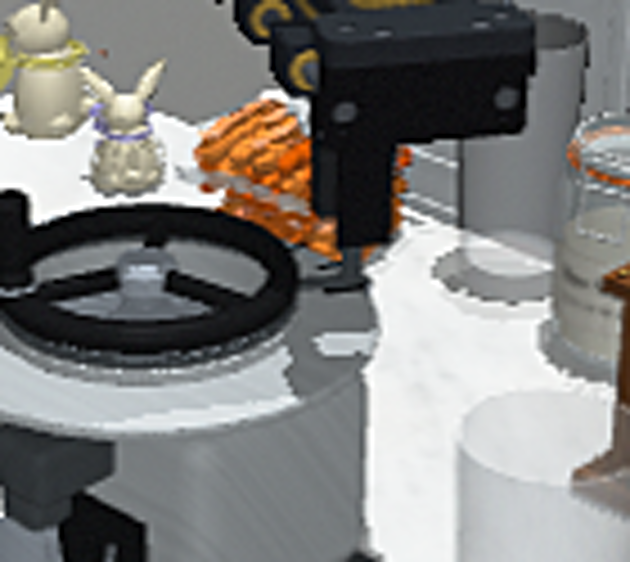

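View pics/sd10.png

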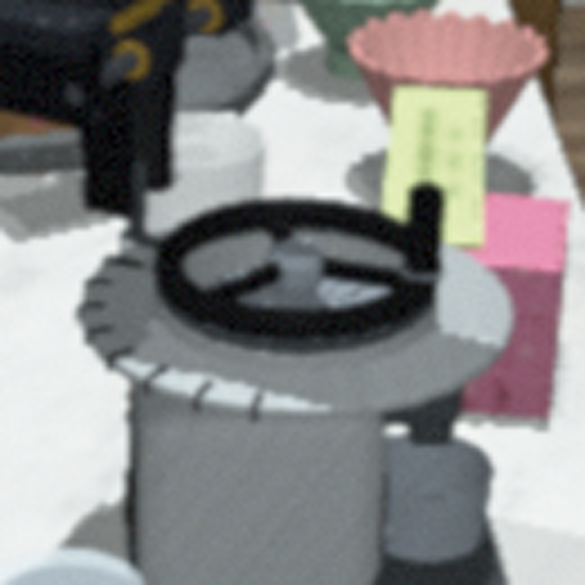

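Emit:
send_rows([
  [0.038, 0.068, 0, 0.4, 0.75],
  [0.036, 0.07, 0, 0.4, 0.75],
  [0.034, 0.07, 0, 0.4, 0.75],
  [0, 0, 0, 0, 0.75],
  [0, 0, 0, 0, 0.75],
])

```text
time: 14.37
tcp_pos: [593.7, -77.3, 188.3]
tcp_rot: [-0.541, 0.841, 0.0, 0.0]
ft_force: [0.0, 0.1, 0.6]
gripper_width: 0.249
```

Run:
```python
from h import *
o=get_obs(); print(o["tcp_pos"],o["ft_force"],pol(o["tcp_pos"]))
c=cam("wrist"); crop(c,200,130,440,330,3.2,"pics/w11.png");
```

```text
[593.66606841 -77.32093189 188.34841081] [0.0466158  0.09342091 0.64255696] (np.float64(82.88069342115863), np.float64(335.91649314668734))
```

View pics/w11.png

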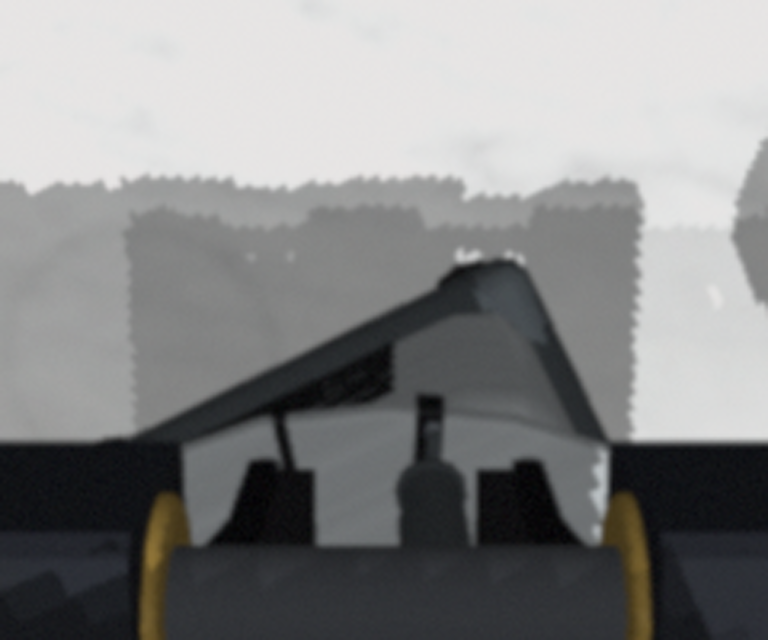

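Emit:
send_rows([
  [-0.02, -0.05, 0, 0, 0.75],
  [-0.02, -0.05, 0, 0, 0.75],
  [0, 0, 0, 0, 0.75],
  [0, 0, 0, 0, 0.75],
  [0, 0, 0, 0, 0.75],
])

```text
time: 14.83
tcp_pos: [592.0, -81.7, 188.4]
tcp_rot: [-0.541, 0.841, -0.0, -0.0]
ft_force: [-0.9, -0.2, 0.9]
gripper_width: 0.252
```

Run:
```python
from h import *
o=get_obs(); print(o["tcp_pos"],o["ft_force"],pol(o["tcp_pos"]))
c=cam("wrist"); crop(c,200,130,440,330,3.2,"pics/w12.png");
```

```text
[591.98923009 -81.7195853  188.38154485] [-0.87528663 -0.2071026   0.93545595] (np.float64(83.27750518600996), np.float64(332.68111088094065))
```

View pics/w12.png

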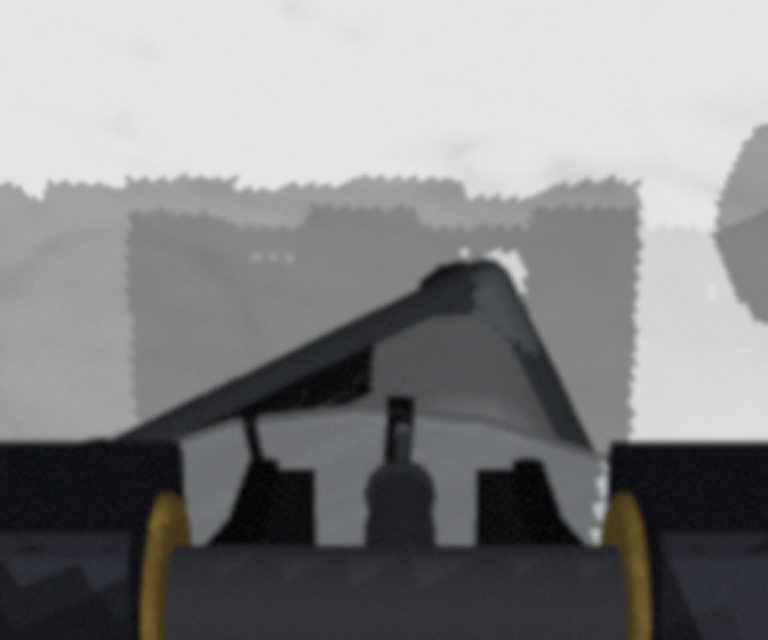

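Emit:
send_rows([
  [0, 0, 0.5, 0, 0.75],
  [0, 0, 0.8, 0, 0.75],
  [-0.5, 0.1, 0.7, 0, 0.6],
  [-0.6, 0.15, 0.7, -0.3, 0.5],
  [-0.6, 0.15, 0.6, -0.3, 0.5],
  [-0.5, 0.1, 0, 0, 0.5],
  [0, 0, 0, 0, 0.5],
  [0, 0, 0, 0, 0.5],
])

```text
time: 15.55
tcp_pos: [503.7, -61.2, 320.8]
tcp_rot: [-0.519, 0.854, 0.001, 0.001]
ft_force: [0.7, 0.7, -0.4]
gripper_width: 0.49
```

Run:
```python
from h import *
o=get_obs(); print(o["tcp_pos"],o["ft_force"]); 
c=cam("wrist"); np.save("w13_E.npy",c["extrinsics"]); crop(c,180,70,420,280,3.2,"pics/w13.png")
c=cam("scene"); crop(c,265,185,425,315,4.5,"pics/sc13.png")
c=cam("side"); crop(c,270,155,400,285,4.5,"pics/sd13.png")
```

```text
[503.67423353 -61.20668088 320.79533702] [ 0.72989378  0.65443983 -0.40598569]
```

View pics/w13.png

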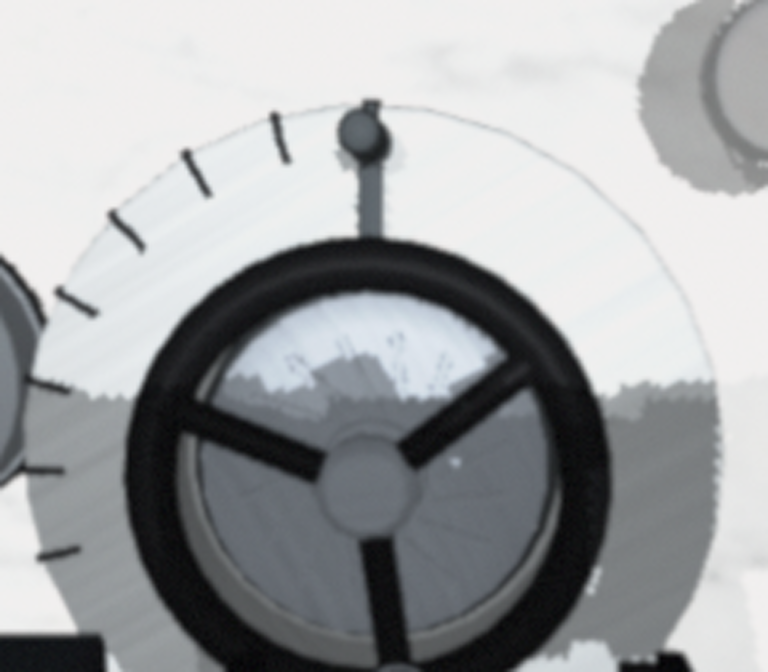

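View pics/sc13.png

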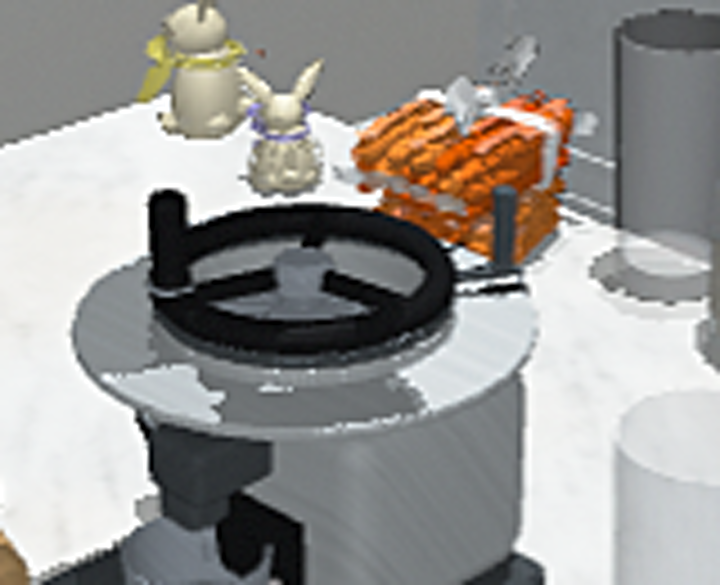

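View pics/sd13.png

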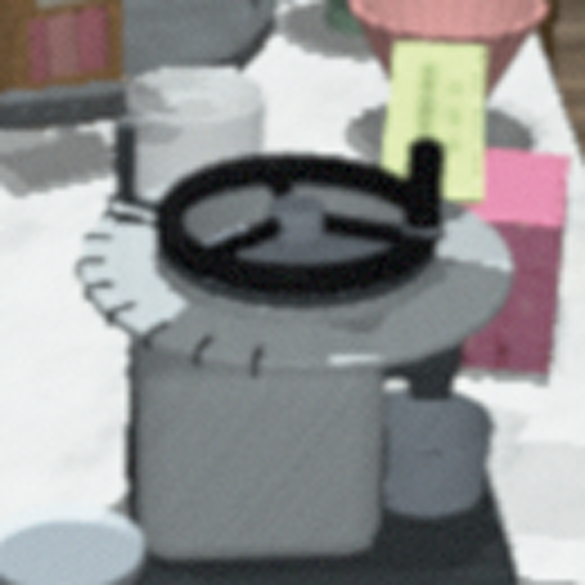

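Emit:
send_rows([
  [-0.3, 0.33, -0.6, 0, 0.5],
  [-0.3, 0.33, -0.6, 0, 0.5],
  [-0.28, 0.32, -0.6, 0, 0.5],
  [0, 0, -0.2, 0, 0.5],
  [0, 0, 0, 0, 0.5],
  [0, 0, 0, 0, 0.5],
])

```text
time: 16.2
tcp_pos: [470.1, -23.4, 240.7]
tcp_rot: [-0.518, 0.855, -0.001, -0.0]
ft_force: [0.2, 0.0, 0.1]
gripper_width: 0.502
```

Run:
```python
from h import *
o=get_obs(); print(o["tcp_pos"],o["ft_force"]); 
c=cam("wrist"); crop(c,220,130,440,330,3.2,"pics/w14.png")
cs=cam("scene"); cd=cam("side"); 
print(tri([ray(cs,(265+167/4.5,185+192/4.5)),ray(cd,(270+427/4.5,155+141/4.5))]))
```

```text
[470.07003624 -23.40330749 240.6902592 ] [0.15783432 0.00469956 0.11101437]
(array([467.30315998, -26.2497448 , 202.25748405]), [np.float64(0.4317950084026494), np.float64(0.43179500840263746)])
```

View pics/w14.png

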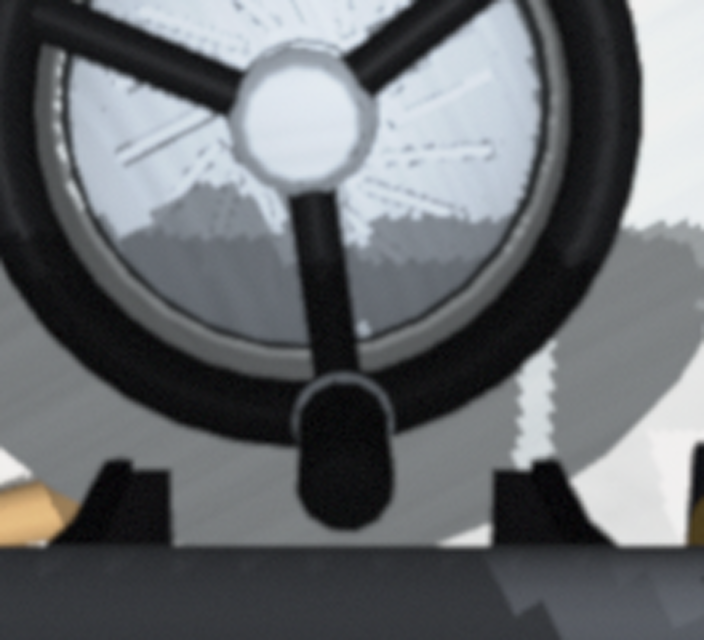

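Emit:
send_rows([
  [-0.05, -0.03, -0.3, 0, 0.5],
  [0, 0, -0.4, 0, 0.5],
  [0, 0, -0.4, 0, 0.5],
  [0, 0, -0.12, 0, 0.5],
  [0, 0, 0, 0, 0.7],
  [0, 0, 0, 0, 0.7],
  [0, 0, 0, 0, 0.7],
])

```text
time: 16.93
tcp_pos: [467.8, -23.9, 192.7]
tcp_rot: [-0.519, 0.855, -0.0, 0.001]
ft_force: [0.8, 0.3, 0.7]
gripper_width: 0.359
```

Run:
```python
from h import *
import h
o=get_obs(); print(o["tcp_pos"],o["ft_force"],pol(o["tcp_pos"])); 
p0=pol(o["tcp_pos"])[1]; p=np.linspace(p0,202,15)[1:]; print(p[1]-p[0]); print(arc(o["tcp_pos"],p,.7))
```

```text
[467.8395143  -23.93742551 192.65377323] [0.8004486  0.25424171 0.6651779 ] (np.float64(53.84021402778372), np.float64(158.6942311912807))
3.0932692006228137
([[-0.028, -0.067], [-0.021, -0.07], [-0.017, -0.071], [-0.014, -0.071], [-0.009, -0.073], [-0.005, -0.072], [-0.002, -0.073], [0.002, -0.073], [0.007, -0.073], [0.01, -0.072], [0.014, -0.071], [0.018, -0.071], [0.022, -0.07], [0.025, -0.068]], array([467.9195143 , -63.73742551]))
```

Emit:
send_rows([
  [-0.028, -0.067, 0, 0.62, 0.7],
  [-0.021, -0.07, 0, 0.62, 0.7],
  [-0.017, -0.071, 0, 0.62, 0.7],
  [-0.014, -0.071, 0, 0.62, 0.7],
  [-0.009, -0.073, 0, 0.62, 0.7],
  [-0.005, -0.072, 0, 0.62, 0.7],
  [-0.002, -0.073, 0, 0.62, 0.7],
  [0.002, -0.073, 0, 0.62, 0.7],
  [0.007, -0.073, 0, 0.62, 0.7],
  [0.01, -0.072, 0, 0.62, 0.7],
  [0.014, -0.071, 0, 0.62, 0.7],
  [0.018, -0.071, 0, 0.62, 0.7],
  [0.022, -0.07, 0, 0.62, 0.7],
  [0.025, -0.068, 0, 0.62, 0.7],
  [0, 0, 0, 0, 0.7],
  [0, 0, 0, 0, 0.7],
])

```text
time: 18.27
tcp_pos: [467.3, -62.4, 192.4]
tcp_rot: [0.798, -0.603, -0.0, -0.001]
ft_force: [-0.3, 5.0, 4.6]
gripper_width: 0.3
```

Run:
```python
from h import *
o=get_obs(); print(o["tcp_pos"],o["ft_force"],pol(o["tcp_pos"])); 
c=cam("wrist"); crop(c,120,0,520,300,2,"pics/w15.png")
c=cam("side"); crop(c,270,155,400,285,4.5,"pics/sd15.png")
```

```text
[467.30734724 -62.39180846 192.43746727] [-0.31172233  4.96546184  4.57969268] (np.float64(54.098479372896826), np.float64(200.43909150510405))
```

View pics/w15.png

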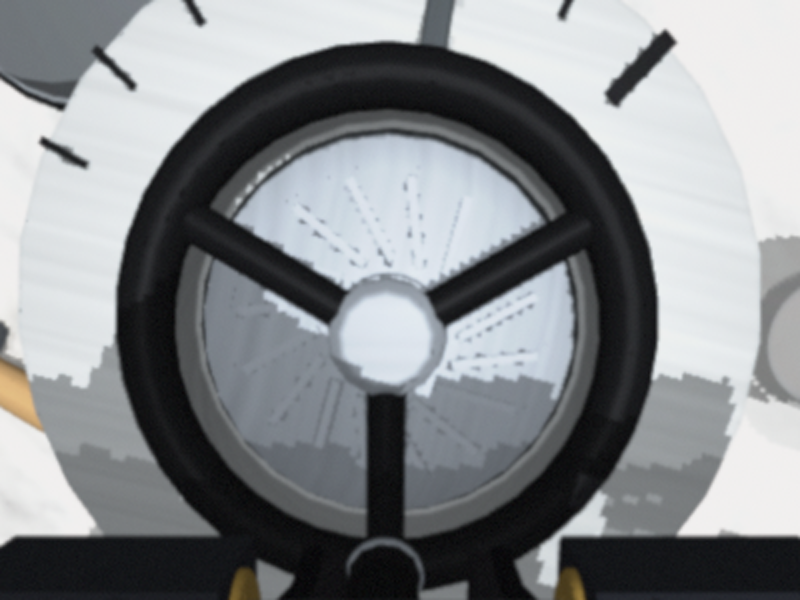

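View pics/sd15.png

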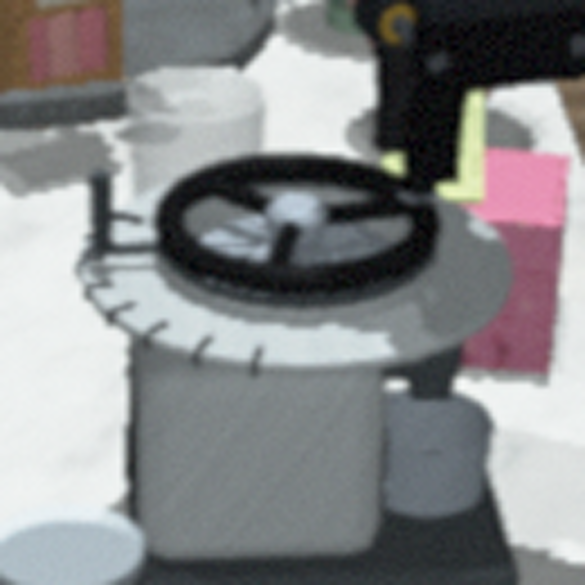

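Run:
```python
from h import *
c=cam("wrist")
W=lambda x,y:(120+x/2,0+y/2)
B=np.array([520.,-43.8])
for n,p,z in [("arm",(438,20),152),("z0mid",(641,68),142),("t1in",(563,18),142),("t4?",(203,23),142),("t5?",(132,86),142),("t6?",(88,164),142),("hub",(387,333),166)]:
    q=onz(c,W(*p),z)[:2]; d=q-B; print(n,q.round(1),np.hypot(*d).round(1),np.degrees(np.arctan2(d[1],d[0])).round(1))
```

```text
arm [585.8 -37.1] 66.2 5.8
z0mid [592.1 -83.8] 82.5 -29.0
t1in [597.  -63.4] 79.5 -14.3
t4? [574.   14.1] 79.2 47.0
t5? [556.7  26.9] 79.7 62.6
t6? [537.4  33.5] 79.2 77.3
hub [520.2 -44.4] 0.7 -70.4
```

Run:
```python
from h import *
print(arc([467.92,-63.74],202+2.5*np.arange(1,5),.7))
```

```text
([[0.024, -0.054], [0.025, -0.053], [0.028, -0.052], [0.03, -0.05]], array([472.2, -72.1]))
```

Emit:
send_rows([
  [0.024, -0.054, 0, 0.5, 0.7],
  [0.025, -0.053, 0, 0.5, 0.7],
  [0.028, -0.052, 0, 0.5, 0.7],
  [0.03, -0.05, 0, 0.5, 0.7],
  [0, 0, 0, 0, 0.7],
  [0, 0, 0, 0, 0.7],
])

```text
time: 18.92
tcp_pos: [471.1, -72.0, 191.7]
tcp_rot: [0.847, -0.531, 0.0, 0.0]
ft_force: [-2.3, 2.5, 2.7]
gripper_width: 0.301
```

Run:
```python
from h import *
o=get_obs(); print(o["tcp_pos"],o["ft_force"],pol(o["tcp_pos"])); 
c=cam("wrist"); crop(c,120,0,520,300,2,"pics/w16.png")
c=cam("side"); crop(c,270,155,400,285,4.5,"pics/sd16.png")
```

```text
[471.13302922 -71.95229296 191.68745361] [-2.31170121  2.54164462  2.74075742] (np.float64(54.827419465553874), np.float64(211.26136132549212))
```

View pics/w16.png

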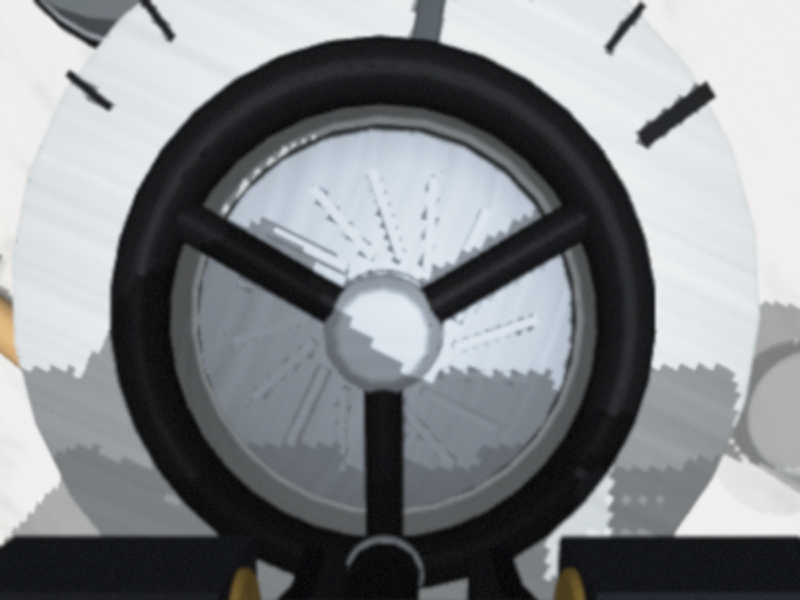

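View pics/sd16.png

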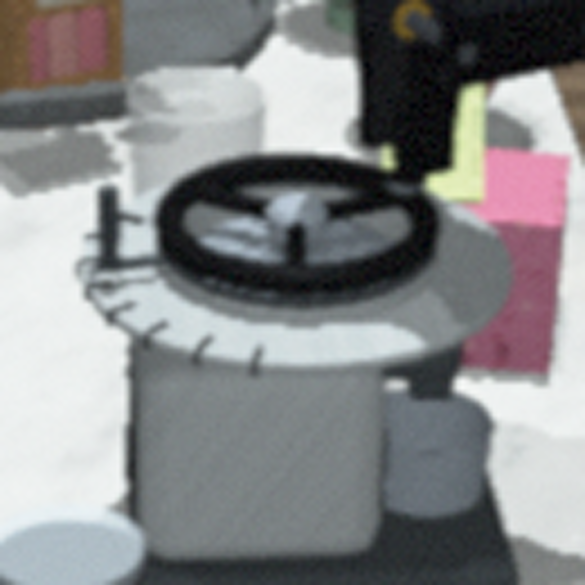

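Emit:
send_rows([
  [-0.03, 0.05, 0, 0, 0.7],
  [-0.03, 0.06, 0, 0, 0.7],
  [0, 0, 0, 0, 0.7],
  [0, 0, 0.5, 0, 0.7],
  [0, 0, 0.8, 0, 0.6],
  [0.3, 0, 0.7, 0, 0.5],
  [0.3, 0.05, 0.7, 0, 0.5],
  [0.35, 0.05, 0.5, 0, 0.5],
  [0, 0, 0, 0, 0.5],
  [0, 0, 0, 0, 0.5],
])

```text
time: 19.85
tcp_pos: [507.6, -63.7, 320.1]
tcp_rot: [0.848, -0.53, 0.001, -0.0]
ft_force: [-0.5, -0.0, -1.1]
gripper_width: 0.494
```

Run:
```python
from h import *
o=get_obs(); print(o["tcp_pos"],o["ft_force"]); 
c=cam("wrist"); np.save("w17_E.npy",c["extrinsics"]); crop(c,180,50,440,270,3,"pics/w17.png")
c=cam("side"); crop(c,270,155,400,285,4.5,"pics/sd17.png")
```

```text
[507.56423519 -63.74516003 320.13387074] [-0.48784935 -0.01394373 -1.13872317]
```

View pics/w17.png

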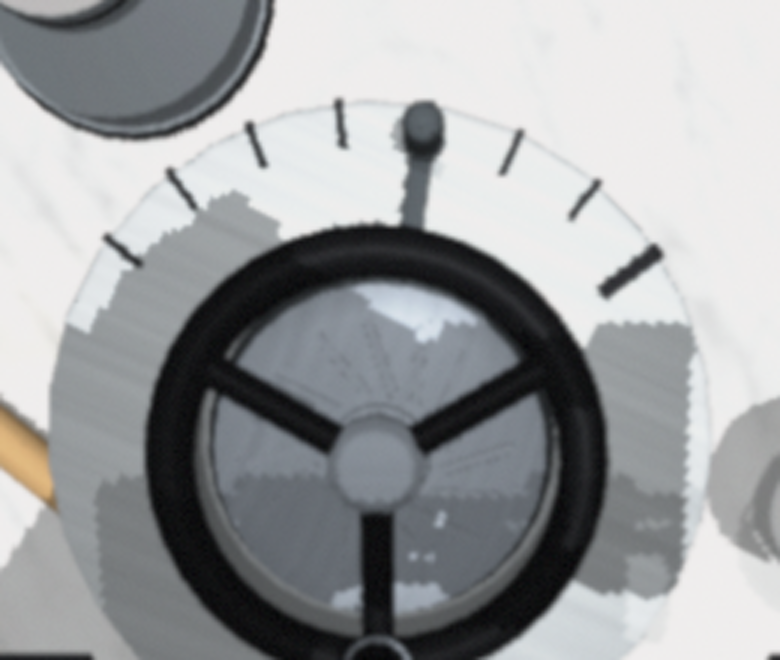

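View pics/sd17.png

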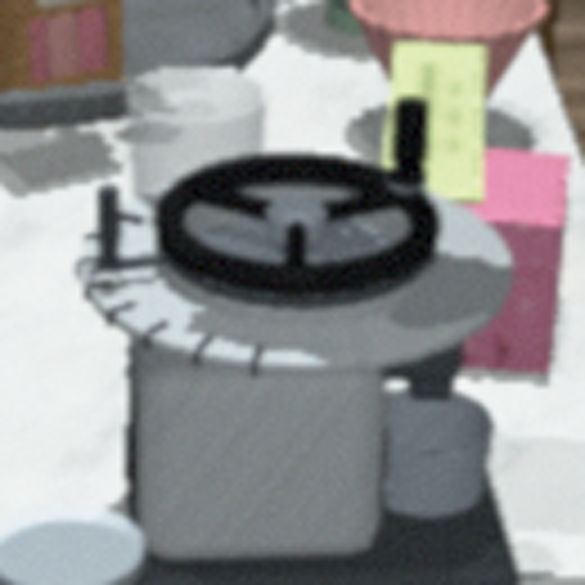

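Run:
```python
from h import *
from scipy.optimize import least_squares
c=cam("wrist"); c["extrinsics"]=np.load("w17_E.npy")
W=lambda x,y:(180+x/3,50+y/3)
T=np.array([onz(c,W(*p),142)[:2] for p in [(658,250),(599,183),(520,132),(338,101),(250,126),(171,172),(107,238)]])
k=np.array([0,1,2,4,5,6,7])
f=least_squares(lambda q:np.hypot(*(T-q).T)-89.5,[518,-44]); B=f.x; print("axis",B.round(1),f.fun.round(1))
v=T-B; a=np.degrees(np.arctan2(v[:,1],v[:,0])); print(a.round(1),(a+30-15*k).round(1))
for n,px,z in [("post",(423,117),187),("arm1",(413,212),152),("arm2",(420,170),152),("hub",(377,465),166)]:
    q=onz(c,W(*px),z)[:2]; d=q-B; print(n,q.round(1),np.hypot(*d).round(1),np.degrees(np.arctan2(d[1],d[0])).round(1))
```

```text
axis [521.3 -43.9] [ 0.6  0.1 -0.3 -0.1 -0.4 -0.   0.7]
[-29.  -14.1   1.6  32.4  47.6  62.9  78.4] [1.  0.9 1.6 2.4 2.6 2.9 3.4]
post [597.8 -19.9] 80.1 17.4
arm1 [580.  -25.6] 61.5 17.3
arm2 [590.  -22.7] 71.8 17.1
hub [519.8 -44.6] 1.8 -154.7
```

Run:
```python
from h import *
c=cam("side"); cv2.imwrite("pics/sd_end.png",c["img"][:,:,::-1])
o=get_obs(); print(o["time"],o["ft_force"])
a=cv2.imread("pics/side0.png").astype(int);b=c["img"][:,:,::-1].astype(int)
d=np.abs(a-b).max(2); print("hopper",d[270:338,255:318].mean(),"brush",d[292:350,360:390].mean())
from station import job_done
print(job_done())
```

```text
20.05 [-0.03805565 -0.04498183  0.36652108]
hopper 4.520074696545285 brush 13.139080459770115
the job is handed in; nothing more can be done
None
```

View pics/sd_end.png

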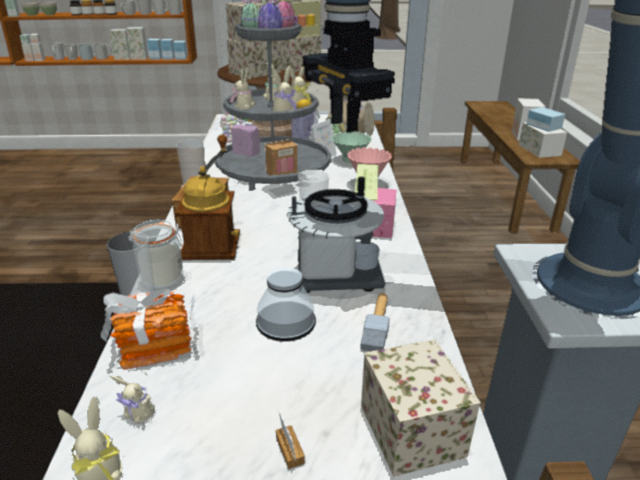

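The grinder is re-zeroed and the job was handed in at about 20 s of the 72 s allowed; no verdict came back.

- **Closing the burrs:** I pushed the wheel clockwise by its knob. The drag was about 4 N until the push rose. The highest reading was about 9.4 N, roughly 5 N over the drag. I then eased in about 1 mm more, which I estimate as 7 N over. That is a guess from the stiffness I had felt, because the held reading had dropped to about 7.7 N. I then let go.
- **Setting the pointer:** I pushed it by its post onto the thick zero tick and backed the fingers off. The wrist view put the tip within about 1 mm of the tick.
- **Winding back:** I pushed the wheel counter-clockwise by its knob and lifted clear. In the last wrist view the pointer stood at 17.3° and the third mark was expected at about 17.0°. The post hid that mark, so I worked its place out from the neighbouring ticks. The tolerance is 5°.
- **Things standing around:** In the final side picture the hopper (around pixel 286, 305) and the brush (375, 325) look to be where they started. The brush area did differ more from the first picture (mean difference 13, against 4.5 at the hopper). I take that for the arm's shadow. The glass looked undisturbed, but I did not measure it.

Two things were not confirmed directly:
- **Burr force:** it can only be judged through the push at the knob, so I have no direct reading of it.
- **Camera fits:** the three fits of the grinder's axis differed by about 3 mm and 2°. The pointer was therefore judged against the ticks in the same picture.

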